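# File the flash off an ingot bar and weigh in the batch

### The job

Take the file by its handle and file the top edge of the brass bar standing in the filing block with three long forward strokes side by side, first on its left third, then the middle, then the right third: set the front of the blade flat on the edge, bear down lightly while pushing away until the edge is near the root of the blade, lift the file clear on every way back, and afterwards lay it back on its wooden rest as it was. Then press the scale's green key (on) and, with the pan still empty, the yellow key (zero); lay the filed bar and every spare bar from the leather mat in the pan, none on top of another, and press the blue key to record the weight. Press the keys fully and one at a time, and leave the brush, bottle and tumbler where they stand.

Things in the scene. Friction and masses are not known exactly. Their poses are not given: they have to be found in the camera images.
- stand: Filing block: beech, 120 mm (x) by 150 mm (y), 40 mm high, fixed to the bench; on it a black rubber pad and a notched steel cradle that holds the bar to be filed. Origin at the centre of its underside, on the bench; +x is the forward direction of filing, roughly away from the robot; +y is the robot's left; z up.
- cradle (a joint): Give of the steel cradle on its rubber along the stand's x, in m: 0 at rest, positive pushed forward (away from the robot), negative pulled back; spring 2 N per mm. A file bearing on the bar drags it along by friction (about 0.6). Its two notched uprights, 52 mm in x, tops 85 mm above the bench, stand at y = 24 to 48 and -48 to -24 mm; the gap between is free down to 56 mm.
- pad (a joint): Vertical give of the rubber pad that carries the cradle and the bar, in m: about 0 at rest, negative when pressed down; spring of about 3 N per mm, at most 8 mm.
- work: The brass bar to be filed, 96 x 24 x 14 mm, 0.27 kg, standing on its narrow side in the cradle's notches (0.75 mm play, no clamp: it lifts straight out; take it across its 14 mm in the gap between the uprights). Origin at its centre, 83 mm above the bench; x along its 14 mm, y its 96 mm, z its 24 mm. The top edge, 14 mm wide with a copper line of flash, is 95 mm above the bench.
- edge_left (a point): Middle of the left third of the work bar's top edge (24 mm towards its +y end from the middle, on the top surface).
- edge_mid (a point): Middle of the work bar's top edge, on the top surface.
- edge_right (a point): Middle of the right third of the work bar's top edge (24 mm towards its -y end, on the top surface).
- file: Flat hand file, 240 mm long, about 0.19 kg. Origin at the root of the blade on the centre line; +x to the tip. Blade x = 0 to 140 mm, 24 mm wide (y), 6 mm thick (z = -3 to 3 mm), cut on both faces. Flat-sided wooden handle x = -100 to -10 mm, 26 mm wide (y), 22 mm high (z); grip it across its width about 40 mm behind the root.
- rest: Pale wooden file rest, fixed: plank 200 x 70 mm, 8 mm thick, with two cross pieces. Origin on the bench below the file's origin; x roughly to the robot's left. The file lies level, its origin 41 mm above the rest's, x along x: handle end on the piece at x = -96 to -70 mm (30 mm high), blade on that at x = 49 to 75 mm (38 mm); lips 6 mm high, 58 mm apart. Fingers fit beside the handle between them.
- mat: Brown leather mat, 300 mm (x) by 220 mm (y), 3 mm thick, fixed to the bench; the spare bars lie on it. Origin at the centre of its underside. Mat and scale lie on opposite sides of the filing block; which is left and which is right varies.
- scale: Grey bench scale, 260 mm deep (x), 240 mm wide (y), fixed. Origin under its centre, on the bench; its front with the keys faces -x (the robot). On top a steel pan; in front of the pan the display and three keys in a row along y.
- pan_floor (a point): Centre of the pan's floor, 54 mm above the bench; axes as the scale's. The floor is 170 mm (x) by 222 mm (y) inside a rim 8 mm high. The pan does not move.
- key_on (a joint): Green key, travel in m: 0 up, 0.006 fully down. A spring returns it (1.5 N to start it, 4.5 N fully down).
- key_zero (a joint): Yellow key (zero), same travel and spring.
- key_record (a joint): Blue key (record), same travel and spring.
- key_on_top (a point): Centre of the green key's top, 58 mm above the bench; caps are 28 x 32 mm and stand 12 mm over the panel, 55 mm apart; green is the left one seen from the robot. The pan's rim begins 47 mm behind (+x) the key centres and is 4 mm higher than the caps.
- key_zero_top (a point): Centre of the yellow key's top (the middle key).
- key_record_top (a point): Centre of the blue key's top (the right key).
- brush: Teal bench brush with black bristles, 150 x 50 mm, 50 mm high, standing by; origin under its centre.
- bottle: White plastic bottle, 76 mm across, 130 mm high, standing by; origin under its centre.
- tumbler: Glass tumbler, 68 mm across, 85 mm high, standing by; origin under its centre.
- bar1: Spare brass bar (one to three of the three are there), 96 x 24 x 14 mm, about 0.27 kg, already filed, lying flat on the leather mat at the start. Origin at its centre; x along its 24 mm width, y along its 96 mm length, z along its 14 mm thickness.
- bar2: Spare brass bar (one to three of the three are there), 96 x 24 x 14 mm, about 0.27 kg, already filed, lying flat on the leather mat at the start. Origin at its centre; x along its 24 mm width, y along its 96 mm length, z along its 14 mm thickness.
- bar3: Spare brass bar (one to three of the three are there), 96 x 24 x 14 mm, about 0.27 kg, already filed, lying flat on the leather mat at the start. Origin at its centre; x along its 24 mm width, y along its 96 mm length, z along its 14 mm thickness.
Things that resemble listed ones, but are neither listed nor needed, are in the scene too. Leave any pink look-alike of the work alone.

How it is judged (in metres and radians):
On the way, in this order (a step that is already met when the one before it is completed fails the run):
1. the file is set flat on the left third of the bar's top edge with the front part of its blade (edge more than 95 mm ahead of the blade's root) and bears on it (over 1 N) (contact force between file and work above 1 N and x of edge_left in the frame of file between 0.095 and 0.145 m and y of edge_left in the frame of file between -0.012 and 0.012 m and angle between the z axis of file and the z axis of stand, either way round below 0.2 rad and angle between the x axis of file and the x axis of stand, either way round below 0.4 rad), for 0.05 s.
2. the file, still bearing on the left third (over 1 N) and pushing the cradle forward, has been pushed on until the edge is under the root half of its blade (less than 55 mm ahead of the root) (contact force between file and work above 1 N and value of joint cradle above 0.0004 m and x of edge_left in the frame of file below 0.055 m and y of edge_left in the frame of file between -0.012 and 0.012 m and angle between the z axis of file and the z axis of stand, either way round below 0.2 rad and angle between the x axis of file and the x axis of stand, either way round below 0.4 rad), for 0.05 s.
3. the file is set flat on the middle of the bar's top edge with the front part of its blade (edge more than 95 mm ahead of the blade's root) and bears on it (over 1 N) (contact force between file and work above 1 N and x of edge_mid in the frame of file between 0.095 and 0.145 m and y of edge_mid in the frame of file between -0.012 and 0.012 m and angle between the z axis of file and the z axis of stand, either way round below 0.2 rad and angle between the x axis of file and the x axis of stand, either way round below 0.4 rad), for 0.05 s.
4. the file, still bearing on the middle (over 1 N) and pushing the cradle forward, has been pushed on until the edge is under the root half of its blade (less than 55 mm ahead of the root) (contact force between file and work above 1 N and value of joint cradle above 0.0004 m and x of edge_mid in the frame of file below 0.055 m and y of edge_mid in the frame of file between -0.012 and 0.012 m and angle between the z axis of file and the z axis of stand, either way round below 0.2 rad and angle between the x axis of file and the x axis of stand, either way round below 0.4 rad), for 0.05 s.
5. the file is set flat on the right third of the bar's top edge with the front part of its blade (edge more than 95 mm ahead of the blade's root) and bears on it (over 1 N) (contact force between file and work above 1 N and x of edge_right in the frame of file between 0.095 and 0.145 m and y of edge_right in the frame of file between -0.012 and 0.012 m and angle between the z axis of file and the z axis of stand, either way round below 0.2 rad and angle between the x axis of file and the x axis of stand, either way round below 0.4 rad), for 0.05 s.
6. the file, still bearing on the right third (over 1 N) and pushing the cradle forward, has been pushed on until the edge is under the root half of its blade (less than 55 mm ahead of the root) (contact force between file and work above 1 N and value of joint cradle above 0.0004 m and x of edge_right in the frame of file below 0.055 m and y of edge_right in the frame of file between -0.012 and 0.012 m and angle between the z axis of file and the z axis of stand, either way round below 0.2 rad and angle between the x axis of file and the x axis of stand, either way round below 0.4 rad), for 0.05 s.
7. the file lies back on its rest, let go (horizontal distance between file and rest below 0.03 m and z of file in the frame of rest between 0.034 and 0.048 m and angle between the x axis of file and the x axis of rest, either way round below 0.25 rad and linear speed of file below 0.03 m/s and contact force between the fingers and file below 0.05 N), for 0.2 s.
8. the green key is pressed (over 4 of its 6 mm) (value of joint key_on above 0.004 m), for 0.05 s.
9. the yellow key is pressed (over 4 of its 6 mm) (value of joint key_zero above 0.004 m), for 0.05 s.
10. the blue key is pressed (over 4 of its 6 mm) with every bar lying in the pan (value of joint key_record above 0.004 m and x of work in the frame of pan_floor between -0.08 and 0.08 m and y of work in the frame of pan_floor between -0.105 and 0.105 m and z of work in the frame of pan_floor between 0 and 0.017 m and x of bar1 in the frame of pan_floor between -0.08 and 0.08 m and y of bar1 in the frame of pan_floor between -0.105 and 0.105 m and z of bar1 in the frame of pan_floor between 0 and 0.017 m and x of bar2 in the frame of pan_floor between -0.08 and 0.08 m and y of bar2 in the frame of pan_floor between -0.105 and 0.105 m and z of bar2 in the frame of pan_floor between 0 and 0.017 m and x of bar3 in the frame of pan_floor between -0.08 and 0.08 m and y of bar3 in the frame of pan_floor between -0.105 and 0.105 m and z of bar3 in the frame of pan_floor between 0 and 0.017 m), for 0.05 s.
At the end, for the whole second after the job is handed in: The work bar and every spare bar present lie at rest in the pan (centres inside the rim, none on another: centre less than 17 mm above the pan's floor), the file lies level on its rest (within 30 mm and 0.25 rad of its place), and all keys are up (x of work in the frame of pan_floor between -0.08 and 0.08 m and y of work in the frame of pan_floor between -0.105 and 0.105 m and z of work in the frame of pan_floor between 0 and 0.017 m and x of bar1 in the frame of pan_floor between -0.08 and 0.08 m and y of bar1 in the frame of pan_floor between -0.105 and 0.105 m and z of bar1 in the frame of pan_floor between 0 and 0.017 m and x of bar2 in the frame of pan_floor between -0.08 and 0.08 m and y of bar2 in the frame of pan_floor between -0.105 and 0.105 m and z of bar2 in the frame of pan_floor between 0 and 0.017 m and x of bar3 in the frame of pan_floor between -0.08 and 0.08 m and y of bar3 in the frame of pan_floor between -0.105 and 0.105 m and z of bar3 in the frame of pan_floor between 0 and 0.017 m and linear speed of each of work, bar1, bar2, bar3 below 0.02 m/s and horizontal distance between file and rest below 0.03 m and z of file in the frame of rest between 0.034 and 0.048 m and angle between the x axis of file and the x axis of rest, either way round below 0.25 rad and linear speed of file below 0.03 m/s and value of joint each of key_on, key_zero, key_record below 0.002 m); the robot touches nothing.
It fails at once if the file dragged backwards over the bar with weight on it (bearing over 1 N and pulling the cradle back more than 0.4 mm) (contact force between file and work above 1 N and value of joint cradle below -0.0004 m).
It fails at once if two keys pressed at once (value of joint each of key_on, key_zero above 0.0025 m or value of joint each of key_zero, key_record above 0.0025 m or value of joint each of key_on, key_record above 0.0025 m).
It fails at once if the yellow key pressed with a bar in the pan (value of joint key_zero above 0.004 m and ((x of work in the frame of pan_floor between -0.08 and 0.08 m and y of work in the frame of pan_floor between -0.105 and 0.105 m and z of work in the frame of pan_floor between 0 and 0.017 m) or (x of bar1 in the frame of pan_floor between -0.08 and 0.08 m and y of bar1 in the frame of pan_floor between -0.105 and 0.105 m and z of bar1 in the frame of pan_floor between 0 and 0.017 m) or (x of bar2 in the frame of pan_floor between -0.08 and 0.08 m and y of bar2 in the frame of pan_floor between -0.105 and 0.105 m and z of bar2 in the frame of pan_floor between 0 and 0.017 m) or (x of bar3 in the frame of pan_floor between -0.08 and 0.08 m and y of bar3 in the frame of pan_floor between -0.105 and 0.105 m and z of bar3 in the frame of pan_floor between 0 and 0.017 m))).
It fails at once if the blue key pressed while a bar is not in the pan (value of joint key_record above 0.004 m and (not (x of work in the frame of pan_floor between -0.08 and 0.08 m and y of work in the frame of pan_floor between -0.105 and 0.105 m) or not (x of bar1 in the frame of pan_floor between -0.08 and 0.08 m and y of bar1 in the frame of pan_floor between -0.105 and 0.105 m) or not (x of bar2 in the frame of pan_floor between -0.08 and 0.08 m and y of bar2 in the frame of pan_floor between -0.105 and 0.105 m) or not (x of bar3 in the frame of pan_floor between -0.08 and 0.08 m and y of bar3 in the frame of pan_floor between -0.105 and 0.105 m))).
It fails at once if the brush, bottle or tumbler moved more than 30 mm (distance of any of brush, bottle, tumbler from where it was at the start of the episode above 0.03 m).
Of bar1, bar2, bar3 only 1 to 3 are there at a start; the rules pass over those that are not, and their reading is None.
At some moment in a run one of bar1, bar2, bar3 may be knocked a few centimetres aside while the robot is not near it.
It also fails if it takes over 210 s, if anything falls off the work surface, if the arm or the gripper's body presses on something with over 40 N, if the wrist force passes 120 N, or if a joint passes its speed limit or range.

### The arm

A 7-joint arm with a two-finger parallel gripper is mounted at the origin on the work surface. World frame = base frame: x ahead of the robot, y to its left, z up, the work surface at z = 0. Lengths are in m, angles in degrees, forces in N, time in s.
With the tool pointing down it reaches from about 0.425 to 0.875 m from the base axis. Payload 4.7 kg.
Tool frame: the origin (TCP) lies between the finger pads; the fingertips stand 17 mm ahead of it and the grasp point (between the pads) lies 2 mm behind it; z points along the fingers, y is the line along which they close (so a half turn about z gives the same grasp; the last joint's range is limited). The gripper opens to 87 mm and grips with 3 to 60 N. Pads are 19 mm wide; open, the fingers measure 117 mm over their backs; the gripper's body (75 mm by 190 mm) begins 51 mm behind the grasp point.
Start: joints at [-62.561, 18.392, -4.016, 83.108, 1.295, 78.541, -3.26], TCP at [0.291, 0.581, 0.24] pointing down, gripper open.
Joint ranges: [-163.93, 163.93], [-17.29, 119.83], [-79.2, 71.16], [3.27, 140.29], [-89.18, 269.18], [5.43, 117.66], [-154.24, 154.24]. Speed limits (degrees/s): [147.25, 147.25, 180, 180, 180, 180, 180].

### API

Orientations are given as [roll, pitch, yaw] about the fixed x, y, z axes, in that order (R = Rz(yaw) Ry(pitch) Rx(roll)).
In Python, from cell import env, cams gives the robot as it stands.
- The arm moves only by the shell command python3 -m pendant 'ROWS' [FORCE]. ROWS is JSON, a list of rows, each an object of numbers: "tx", "ty", "tz": the shift along the tool's x, y, z each as a share of 0.05 m, from -1 to 1; "spin": the turn about the tool's z as a share of 4 degrees, from -1 to 1; "claw": the closure, from 0 (fully open) to 1 (shut). A call has 1 to 10 rows; each row shifts and turns the commanded pose from where the row before left it, along the tool's axes as they then stand; what a row does not reach is not made up. A row lasts 1/8 s, in which the tool goes at most 62.5 mm and 10.7 degrees, less where a joint would pass 70% of its speed; a pose out of reach is approached as far as the arm can. A call with a number of a shift or a turn outside -1 to 1 is refused whole. A call with a gripper value outside its range is refused whole. The fingers move at their own pace and stop on an object; FORCE is the grip in N (left out, the last holds). Time passes only in rows, so rows that do not move let the fingers close. It gives the time, the measured TCP pose, the force, the opening and the grip force at its end, in the units of the state.
- env.get_obs(): the state, without advancing time (a new reading comes with each control period).
- cams.read_camera(name): name is "scene" or "top" or "wrist"; returns the picture (400x640x3 uint8, red, green, blue); there is no depth.
- cams.camera_info(name): a dict with "fx", "fy", "cx", "cy" (pixels), "k1" (the pictures are not rectified: a ray, as slopes to the right and down, at radius r is drawn at 1 + k1 r^2 times it, then the intrinsics apply), "rvec" (rotation vector, rad) and "tvec" (3), from world to camera coordinates, as OpenCV has them. Camera axes: x right, y down, z forward; pixel columns grow to the right and rows downward; lengths in m; the calibration is good to about 2 mm. A picture is of the moment at which its call begins: read the wrist's pose just before it. camera_info takes no time and is no camera call; for the wrist camera it gives the pose at the moment of the call.
- env.sign_off(): hands the job in; it is judged then, once.
The state is a dict: "time_s": time; "qpos": joint angles; "joint_velocities": joint speeds; "effort": joint torques, N m; "tool_pos": TCP position; "tool_rot": TCP orientation; "force": force on the tool from outside, world axes, zero at the start; "wrist_torque": the same for the moment, N m; "grip_width": finger opening in m; "grasp_force": force on a finger pad.
Only numpy, scipy, OpenCV 4.12 (cv2) and the standard library are available. Lean on these libraries where they do the work, as an engineer would, in place of code of your own. Each camera call takes 0.05 s, during which the arm holds its last target. There are 200 camera calls.

## Working session

There is one attempt and no reset: what is moved stays moved. The work goes in short steps, Python scripts to look and compute and a shell command to move; the robot and the scene stay as the last step left them, time stands still between calls to the robot, and variables do not carry over. Pictures are saved under pics/ and viewed, at most 14 in all, crops included, and the job is handed in when it is done.

```bash
ls; mkdir -p pics; python3 - <<'E'
from cell import env,cams
import cv2
o=env.get_obs()
for k,v in o.items(): print(k,v)
for n in("scene","top"):
    cv2.imwrite(f"pics/{n}0.png",cams.read_camera(n)[:,:,::-1]); print(n,cams.camera_info(n))
print(cams.camera_info("wrist"))
E
```

```text
pics
time_s 0.0
qpos [-62.55970037  18.43770764  -4.01583763  83.17755039   1.29829623
  78.53981321  -3.25929889]
joint_velocities [-0.0077515   0.1147689   0.01518986 -0.02592239 -0.02792308  0.05595558
 -0.07012063]
effort [-7.46390360e-04 -4.91277838e+01 -4.04345104e-01 -3.12532496e+01
 -6.39301445e-02  4.36713675e-02  1.77364564e-04]
tool_pos [0.29119128 0.58052678 0.23845366]
tool_rot [-1.79890360e+02  8.99146439e-03  1.53371167e+02]
force [1.98731573 0.27900116 0.02249289]
wrist_torque [0.04639622 0.04688966 0.01604495]
grasp_force 0.0
grip_width 0.08727414090449341
scene {'fx': 470.7913349407726, 'fy': 470.7913349407726, 'cx': 330.9426355689757, 'cy': 192.4723354998303, 'k1': -0.04085427305424092, 'rvec': array([ 1.76485361,  1.60675223, -0.74452389]), 'tvec': array([-0.03297277, -0.3046767 ,  1.81345435])}
top {'fx': 364.0676412155853, 'fy': 364.0676412155853, 'cx': 320.1985265801491, 'cy': 198.14265349423366, 'k1': -0.04564764401318838, 'rvec': array([ 2.13612474, -2.13290691,  0.18210359]), 'tvec': array([-0.02523622,  0.6037699 ,  0.84214295])}
{'fx': 294.2118366479996, 'fy': 294.2118366479996, 'cx': 326.50901278228116, 'cy': 201.80369509659474, 'k1': -0.022409261410173555, 'rvec': array([-2.4422159 , -1.50780897, -0.23193731]), 'tvec': array([-0.64847801, -0.0367093 ,  0.39248409])}
```

View pics/scene0.png

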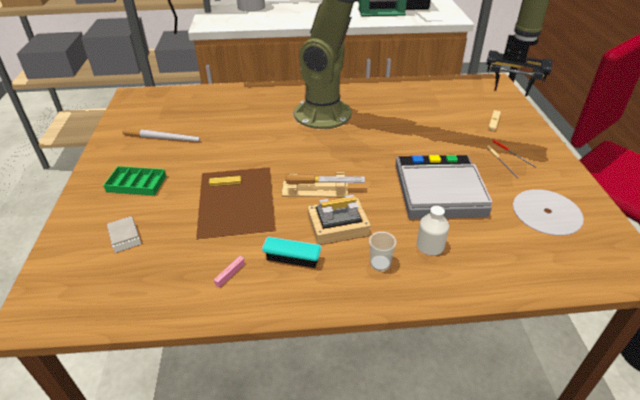

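View pics/top0.png

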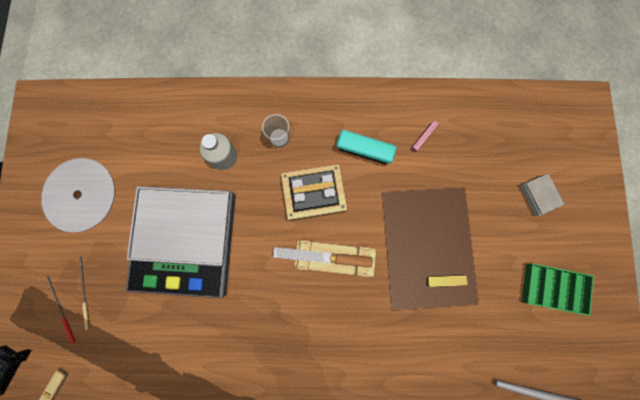

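The top view shows the scale on the left (pan 180,225; keys green 150,282, yellow 173,283, blue 196,284). The filing block with the bar is at (314,190). The file lies on its rest at (325,258), blade to the left and handle to the right. The mat is at (430,250) with one spare bar at (447,281).

Look-alikes:
- **File:** the grey file at (540,390) lies on the bare bench. The one at (325,258) lies on the pale rest, so it is the file meant.
- **Bars:** the pink bar at (425,136) is the decoy. The work bar is the brass one in the cradle at (314,187).

```bash
cat > h.py <<'E'
import numpy as np, cv2
from cell import env,cams
def setup(n,info=None):
    i=info or cams.camera_info(n); R=cv2.Rodrigues(i["rvec"])[0]; return i,R,-R.T@i["tvec"]
def ray(n,uv,info=None):
    i,R,C=setup(n,info); u,v=uv
    d=np.array([(u-i["cx"])/i["fx"],(v-i["cy"])/i["fy"]]); p=d.copy()
    for _ in range(20): p=d/(1+i["k1"]*(p@p))
    return C,R.T@np.array([p[0],p[1],1])
def onz(n,uv,z,info=None):
    C,d=ray(n,uv,info); return (C+d*(z-C[2])/d[2])[:3]
def proj(n,P,info=None):
    i,R,C=setup(n,info); q=R@np.array(P)+i["tvec"]; p=q[:2]/q[2]; p=p*(1+i["k1"]*(p@p))
    return p[0]*i["fx"]+i["cx"],p[1]*i["fy"]+i["cy"]
def blobs(img,lo,hi,amin=15):
    m=cv2.inRange(cv2.cvtColor(img,cv2.COLOR_RGB2HSV),np.array(lo),np.array(hi))
    cs=cv2.findContours(m,cv2.RETR_EXTERNAL,cv2.CHAIN_APPROX_NONE)[0]
    return [c for c in cs if cv2.contourArea(c)>=amin]
def rect(n,c,z,info=None):
    "contour -> world centre, sizes, yaw of long side"
    P=np.array([onz(n,p[0],z,info)[:2] for p in c],np.float32)*1000
    (cx,cy),(w,h),a=cv2.minAreaRect(P)
    if h>w: a+=90; w,h=h,w
    return round(cx/1000,4),round(cy/1000,4),round(w,1),round(h,1),round((a+90)%180-90,1)
E
python3 - <<'E'
from h import *
im=cv2.imread("pics/top0.png")[:,:,::-1].copy()
print(setup("top")[2],setup("wrist")[2])
for nm,lo,hi,z in [("yellow",(20,140,110),(35,255,255),.017),("green",(50,100,60),(85,255,255),.058),("blue",(100,120,80),(125,255,255),.058),("palewood",(12,60,150),(24,150,255),.04)]:
    for c in blobs(im,lo,hi): print(nm,cv2.boundingRect(c),rect("top",c,z))
a=cv2.resize(im[155:310,260:490],None,fx=3.4,fy=3.4,interpolation=cv2.INTER_CUBIC)
cv2.imwrite("pics/c1.png",a[:,:,::-1])
E
```

```text
[ 0.45429274 -0.02264527  0.93138875] [0.21599806 0.61771334 0.38430474]
yellow (165, 276, 16, 13) (0.3986, 0.3408, 36.8, 29.1, -89.5)
green (142, 274, 16, 14) (0.4036, 0.3795, 34.9, 30.2, 87.6)
green (527, 264, 67, 51) (0.3832, -0.5988, 157.7, 95.7, 78.5)
green (152, 263, 47, 10) (0.4353, 0.3202, 111.1, 18.5, 86.8)
blue (188, 277, 15, 14) (0.3981, 0.2705, 33.9, 30.1, -89.5)
palewood (348, 389, 39, 7) (0.152, -0.133, 87.8, 13.2, 89.6)
palewood (598, 371, 24, 5) (0.1839, -0.7179, 60.0, 7.8, -87.3)
palewood (39, 371, 25, 29) (0.1518, 0.6121, 77.5, 27.8, -28.4)
palewood (28, 354, 87, 29) (0.2007, 0.5666, 218.9, 47.8, 76.4)
palewood (229, 343, 22, 4) (0.2561, 0.1645, 49.5, 6.3, 87.1)
palewood (0, 317, 13, 8) (0.3008, 0.7429, 34.9, 12.9, 81.6)
palewood (118, 313, 30, 8) (0.3183, 0.4242, 71.0, 14.9, -84.5)
palewood (0, 296, 19, 15) (0.343, 0.7413, 48.9, 33.6, -88.6)
palewood (118, 294, 56, 21) (0.3471, 0.396, 135.0, 45.2, 89.0)
palewood (593, 293, 46, 12) (0.3539, -0.7515, 117.2, 26.7, -88.5)
palewood (57, 292, 30, 37) (0.3407, 0.5689, 115.8, 41.6, 50.2)
palewood (44, 291, 11, 9) (0.3662, 
[... 624 characters left out ...]
7752, 72.6, 8.2, -89.3)
palewood (580, 107, 31, 3) (0.8522, -0.762, 85.9, 5.7, -88.7)Traceback (most recent call last):
  File "<stdin>", line 5, in <module>
  File "h.py", line 21, in rect
    P=np.array([onz(n,p[0],z,info)[:2] for p in c],np.float32)*1000
                ~~~^^^^^^^^^^^^^^^
  File "h.py", line 11, in onz
    C,d=ray(n,uv,info); return (C+d*(z-C[2])/d[2])[:3]
        ~~~^^^^^^^^^^^
  File "h.py", line 6, in ray
    i,R,C=setup(n,info); u,v=uv
          ~~~~~^^^^^^^^
  File "h.py", line 4, in setup
    i=info or cams.camera_info(n); R=cv2.Rodrigues(i["rvec"])[0]; return i,R,-R.T@i["tvec"]
              ~~~~~~~~~~~~~~~~^^^
ValueError: time passes only in moves, steps and waits
```

```bash
sed -i 's/^def setup(n,info=None):/_c={}\ndef setup(n,info=None):\n    if info is None and n not in _c: _c[n]=cams.camera_info(n)\n    info=info or _c[n]/; s/i=info or cams.camera_info(n); R/i=info; R/' h.py
python3 - <<'E'
from h import *
im=cv2.imread("pics/top0.png")[:,:,::-1].copy()
for nm,lo,hi,z in [("sparebar/work",(20,120,110),(35,255,255),.017),("brass@95",(15,120,150),(35,255,255),.095)]:
    for c in blobs(im,lo,hi,30):
        b=cv2.boundingRect(c)
        if 260<b[0]<490 and b[1]>150 : print(nm,b,rect("top",c,z))
a=cv2.resize(im[155:310,260:490],None,fx=3.4,fy=3.4,interpolation=cv2.INTER_CUBIC)
cv2.imwrite("pics/c1.png",a[:,:,::-1])
E
```

```text
sparebar/work (428, 275, 40, 12) (0.4032, -0.3393, 97.7, 26.5, -87.5)
sparebar/work (293, 186, 36, 7) (0.6336, 0.0004, 90.8, 7.7, -81.6)
brass@95 (429, 276, 39, 11) (0.4073, -0.3133, 87.4, 21.6, -88.1)
brass@95 (293, 182, 41, 11) (0.6231, -0.0074, 95.5, 13.1, -81.0)
```

View pics/c1.png

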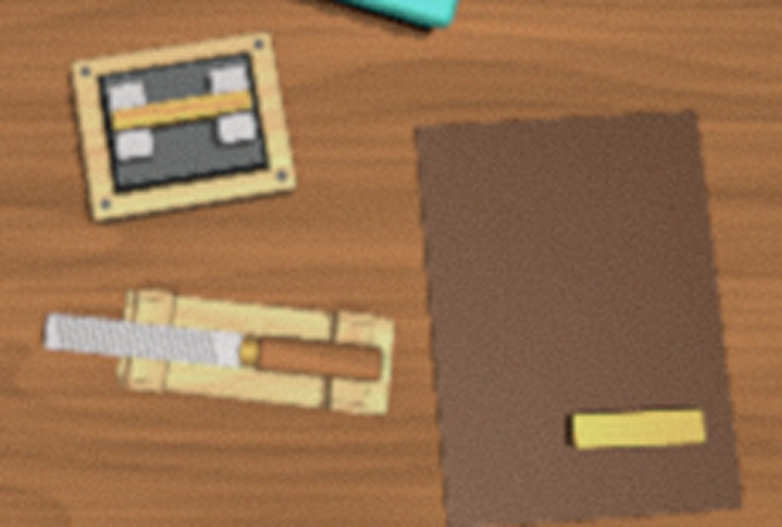

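The crop confirms the file: grey blade tip at crop (47,332) and handle end at (381,362), lying on the pale rest. It also shows the brass bar in the cradle at (183,112) and one spare bar on the mat at (638,429).

```bash
cat >> h.py <<'E'
def plan(x,y,z,yaw=None,o=None):
    "print the total shift in tool axes (shares of 50 mm) and spin (shares of 4 deg) to a target, tool down"
    o=o or env.get_obs(); p=np.array(o["tool_pos"]); a=np.radians(o["tool_rot"])
    if yaw is None: yaw=np.degrees(a[2])
    from scipy.spatial.transform import Rotation as Ro
    R=Ro.from_euler("xyz",a).as_matrix(); d=np.array([x,y,z])-p
    sp=-(((yaw-np.degrees(a[2])+180)%360)-180)/4
    b=np.radians(yaw); R2=np.array([[np.cos(b),np.sin(b),0],[np.sin(b),-np.cos(b),0],[0,0,-1]])
    print("now",p.round(4),"yaw",round(np.degrees(a[2]),2),"| tool shares now",(R.T@d/.05).round(3),"spin",round(sp,3),"| after spin",(R2.T@d/.05).round(3))
E
python3 - <<'E'
from h import *
f=lambda u,v:(260+(u+.5)/3.4-.5,155+(v+.5)/3.4-.5)
T=onz("top",f(46,331),.044);H=onz("top",f(381,362),.052);d=T-H
yaw=np.degrees(np.arctan2(d[1],d[0]))
print("tip",T,"hend",H,np.hypot(*d[:2]),"yaw",yaw)
u=np.r_[np.cos(np.radians(yaw)),np.sin(np.radians(yaw))]
root=T[:2]-.14*u; print("root",root,H[:2]+.1*u)
for q in[(136,290),(391,320),(384,413),(121,387)]: print("plank",onz("top",f(*q),.02 if 0 else .03))
for q in[(72,62),(268,34),(295,188),(96,221)]: print("stand",onz("top",f(*q),.04))
im=cv2.imread("pics/top0.png")[:,:,::-1].copy()
for nm,lo,hi in [("y",(20,140,110),(35,255,255)),("g",(50,100,60),(85,255,255)),("b",(100,120,80),(125,255,255))]:
    for c in blobs(im,lo,hi,60):
        b=cv2.boundingRect(c)
        if 130<b[0]<215 and b[1]>270: print(nm,rect("top",c,.058))
g=root-.04*u; plan(*g,.20,yaw)
E
```

```text
tip [0.4728507  0.08905556 0.044     ] hend [ 0.45141416 -0.14743039  0.052     ] 0.23745553201918698 yaw 84.82051466590657
root [ 0.46021206 -0.05037279] [ 0.46044176 -0.04783872]
plank [0.50277454 0.02615105 0.03      ]
plank [ 0.48133731 -0.15841013  0.03      ]
plank [ 0.41529713 -0.15198619  0.03      ]
plank [0.43350394 0.03620788 0.03      ]
stand [0.66991911 0.07474345 0.04      ]
stand [ 0.69150901 -0.07035997  0.04      ]
stand [ 0.57620109 -0.08915807  0.04      ]
stand [0.55187883 0.05506703 0.04      ]
y (0.4011, 0.3245, 35.1, 27.8, -89.5)
g (0.4036, 0.3795, 34.9, 30.2, 87.6)
b (0.3981, 0.2705, 33.9, 30.1, -89.5)
now [0.2912 0.5806 0.2386] yaw 153.37 | tool shares now [ -8.97  -10.509   0.79 ] spin 17.137 | after spin [-13.063   4.505   0.772]
```

```bash
python3 -m pendant '[{"spin":1},{"spin":1},{"spin":1},{"spin":1},{"spin":1},{"spin":1},{"spin":1},{"spin":1},{"spin":1},{"spin":1}]'
python3 -m pendant '[{"spin":1},{"spin":1},{"spin":1},{"spin":1},{"spin":1},{"spin":1},{"spin":1},{"spin":0.14},{"ty":1},{"ty":1}]'
python3 -m pendant '[{"tx":-0.8,"ty":0.3},{"tx":-0.8,"ty":0.3},{"tx":-0.8,"ty":0.3},{"tx":-0.8,"ty":0.3},{"tx":-0.8,"ty":0.3},{"tx":-0.8,"ty":0.2},{"tx":-0.8,"ty":0.2},{"tx":-0.8,"ty":0.2},{"tx":-0.8,"ty":0.2},{"tx":-0.8,"ty":0.2}]'
python3 -m pendant '[{"tx":-0.8},{"tx":-0.8},{"tx":-0.8},{"tx":-0.8},{"tx":-0.8},{"tx":-0.6},{"tx":-0.4},{"tx":-0.06},{"tz":0},{"tz":0}]'
python3 - <<'E'
from h import *
o=env.get_obs(); i=cams.camera_info("wrist"); im=cams.read_camera("wrist"); cv2.imwrite("pics/w1.png",im[:,:,::-1]); np.save("w1.npy",i,allow_pickle=True)
plan(.4566,-.0902,.2)
E
```

```text
now [0.2912 0.5807 0.2387] yaw 153.37 | tool shares now [ -8.971 -10.511   0.79 ] spin -0.0 | after spin [ -8.971 -10.512   0.774]invalid input at $[0]: expected keys tx, ty, tz, spin, claw
invalid input at $[0]: expected keys tx, ty, tz, spin, claw
invalid input at $[0]: expected keys tx, ty, tz, spin, claw
invalid input at $[0]: expected keys tx, ty, tz, spin, claw
```

View pics/w1.png

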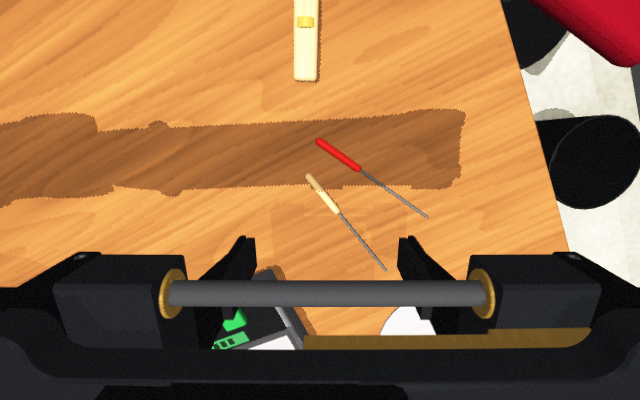

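The rows were refused because all five keys are needed, so the arm has not moved. The picture shows the fingers at the bottom and bench clutter above.

```bash
python3 -m pendant '[{"tx":0,"ty":0,"tz":0,"spin":1,"claw":0},{"tx":0,"ty":0,"tz":0,"spin":1,"claw":0},{"tx":0,"ty":0,"tz":0,"spin":1,"claw":0},{"tx":0,"ty":0,"tz":0,"spin":1,"claw":0},{"tx":0,"ty":0,"tz":0,"spin":1,"claw":0},{"tx":0,"ty":0,"tz":0,"spin":1,"claw":0},{"tx":0,"ty":0,"tz":0,"spin":1,"claw":0},{"tx":0,"ty":0,"tz":0,"spin":1,"claw":0},{"tx":0,"ty":0,"tz":0,"spin":1,"claw":0}]'
python3 -m pendant '[{"tx":0,"ty":0,"tz":0,"spin":1,"claw":0},{"tx":0,"ty":0,"tz":0,"spin":1,"claw":0},{"tx":0,"ty":0,"tz":0,"spin":1,"claw":0},{"tx":0,"ty":0,"tz":0,"spin":1,"claw":0},{"tx":0,"ty":0,"tz":0,"spin":1,"claw":0},{"tx":0,"ty":0,"tz":0,"spin":1,"claw":0},{"tx":0,"ty":0,"tz":0,"spin":1,"claw":0},{"tx":0,"ty":0,"tz":0,"spin":1,"claw":0},{"tx":0,"ty":1,"tz":0,"spin":0.14,"claw":0},{"tx":0,"ty":1,"tz":0,"spin":0,"claw":0}]'
python3 -m pendant '[{"tx":-0.8,"ty":0.3,"tz":0,"spin":0,"claw":0},{"tx":-0.8,"ty":0.3,"tz":0,"spin":0,"claw":0},{"tx":-0.8,"ty":0.3,"tz":0,"spin":0,"claw":0},{"tx":-0.8,"ty":0.3,"tz":0,"spin":0,"claw":0},{"tx":-0.8,"ty":0.3,"tz":0,"spin":0,"claw":0},{"tx":-0.8,"ty":0.3,"tz":0,"spin":0,"claw":0},{"tx":-0.8,"ty":0.3,"tz":0,"spin":0,"claw":0},{"tx":-0.8,"ty":0.2,"tz":0,"spin":0,"claw":0},{"tx":-0.8,"ty":0.2,"tz":0,"spin":0,"claw":0}]'
python3 -m pendant '[{"tx":-0.8,"ty":0,"tz":0,"spin":0,"claw":0},{"tx":-0.8,"ty":0,"tz":0,"spin":0,"claw":0},{"tx":-0.8,"ty":0,"tz":0,"spin":0,"claw":0},{"tx":-0.8,"ty":0,"tz":0,"spin":0,"claw":0},{"tx":-0.8,"ty":0,"tz":0,"spin":0,"claw":0},{"tx":-0.8,"ty":0,"tz":0,"spin":0,"claw":0},{"tx":-0.8,"ty":0,"tz":0,"spin":0,"claw":0},{"tx":-0.2,"ty":0,"tz":0,"spin":0,"claw":0},{"tx":0,"ty":0,"tz":0,"spin":0,"claw":0}]'
python3 - <<'E'
from h import *
o=env.get_obs(); print(o["qpos"]); i=cams.camera_info("wrist"); im=cams.read_camera("wrist"); cv2.imwrite("pics/w2.png",im[:,:,::-1]); np.save("w2.npy",i,allow_pickle=True)
plan(.4566,-.0902,.2,o=o)
E
```

```text
time_s: 1.27
tool_pos: [0.2913, 0.5808, 0.2391]
tool_rot: [-180.0, 0.0, 117.2]
force: [-0.2, -0.2, 0.5]
grip_width: 0.0875
grasp_force: 0.0
time_s: 2.52
tool_pos: [0.3912, 0.5728, 0.2394]
tool_rot: [-180.0, 0.0, 84.9]
force: [0.3, 1.0, -0.0]
grip_width: 0.0869
grasp_force: 0.0
time_s: 3.65
tool_pos: [0.4829, 0.2012, 0.2394]
tool_rot: [-180.0, 0.0, 84.8]
force: [0.4, -0.2, -0.5]
grip_width: 0.0871
grasp_force: 0.0
time_s: 4.78
tool_pos: [0.4566, -0.0861, 0.2395]
tool_rot: [-180.0, -0.0, 84.8]
force: [0.3, 0.3, -0.1]
grip_width: 0.087
grasp_force: 0.0
[-29.43052335  -6.65170849  34.58980186 109.3009862    3.84320809
  76.21430273  -1.18302916]
now [ 0.4566 -0.0861  0.2395] yaw 84.76 | tool shares now [-0.083  0.007  0.79 ] spin -0.0 | after spin [-0.082  0.007  0.79 ]
```

View pics/w2.png

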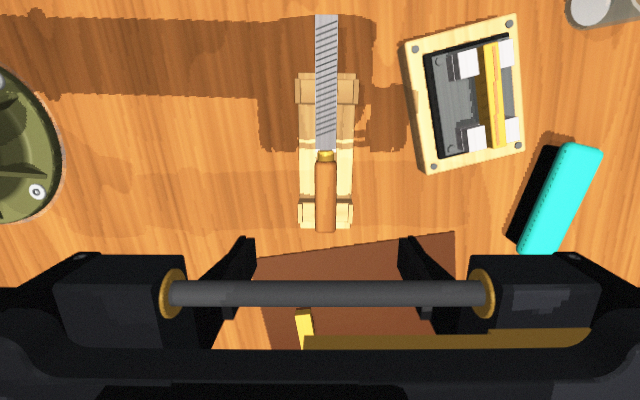

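The wrist view shows the file at u≈326, from its tip at (327,14) to the handle end at (326,232). The work bar is at (494,95) in the cradle, with the brush at (560,200).

```bash
python3 - <<'E'
from h import *
i=np.load("w2.npy",allow_pickle=True).item(); im=cv2.imread("pics/w2.png")[:,:,::-1].copy()
W=lambda u,v,z: onz("wrist",(u,v),z,i)[:2]
hsv=cv2.cvtColor(im,cv2.COLOR_RGB2HSV)
for v in(30,60,100,130): 
    r=[u for u in range(305,350) if hsv[v,u,1]<60]; print("blade",v,r[0],r[-1],W((r[0]+r[-1])/2,v,.044).round(4))
for v in(170,190,210,225): print("handle",v,[tuple(int(x) for x in hsv[v,u]) for u in range(310,342,3)])
for q,z in[((326,14),.044),((326,233),.047),((325,150),.044)]: print(q,W(*q,z).round(4))
for c in blobs(im,(18,120,120),(35,255,255),80):
    print("brass",cv2.boundingRect(c),rect("wrist",c,.095,i))
for q in[(299,73),(357,73),(353,229),(299,229)]: print("rest",W(*q,.035).round(4))
a=cv2.resize(im[20:180,395:535],None,fx=5,fy=5*.7,interpolation=cv2.INTER_CUBIC); cv2.imwrite("pics/c2.png",a[:,:,::-1])
E
```

```text
blade 30 315 337 [0.4704 0.0745]
blade 60 315 336 [0.4672 0.0461]
blade 100 315 336 [0.4635 0.006 ]
blade 130 315 335 [ 0.4599 -0.0261]
handle 170 [(24, 87, 254), (26, 72, 254), (14, 176, 199), (15, 162, 236), (16, 163, 239), (16, 164, 239), (15, 164, 237), (14, 165, 225), (14, 177, 180), (27, 65, 254), (27, 68, 254)]
handle 190 [(26, 82, 254), (25, 81, 254), (13, 174, 196), (16, 161, 237), (16, 164, 238), (16, 164, 240), (14, 169, 222), (14, 170, 214), (14, 172, 181), (28, 61, 254), (27, 65, 254)]
handle 210 [(25, 82, 254), (25, 83, 254), (13, 170, 193), (15, 162, 236), (16, 162, 238), (16, 166, 233), (14, 168, 224), (14, 172, 214), (14, 174, 180), (24, 88, 254), (24, 89, 254)]
handle 225 [(27, 68, 254), (25, 78, 254), (13, 170, 192), (15, 165, 236), (15, 168, 234), (14, 166, 228), (14, 171, 219), (14, 175, 207), (13, 169, 177), (28, 58, 254), (28, 59, 254)]
(326, 14) [0.4717 0.0891]
(326, 233) [ 0.4496 -0.1507]
(325, 150) [ 0.4578 -0.0485]
brass (295, 312, 19, 38) (0.4148, -0.2554, 53.9, 19.4, -87.8)
brass (484, 273, 11, 45) (0.6333, -0.2255, 61.8, 11.0, -84.5)
brass (159, 273, 11, 45) (0.2564, -0.1911, 62.1, 11.0, 73.9)
brass (317, 151, 17, 11) (0.4582, -0.0476, 15.8, 9.9, -5.2)
brass (347, 106, 7, 33) (0.4851, -0.0177, 29.7, 5.0, 84.0)
brass (301, 105, 14, 34) (0.4462, -0.0136, 31.1, 11.5, -87.5)
brass (338, 80, 15, 14) (0.4826, 0.0147, 13.0, 11.3, -4.6)
brass (301, 80, 14, 17) (0.448, 0.0165, 13.9, 12.0, 84.7)
brass (483, 41, 24, 108) (0.6223, -0.0068, 95.9, 16.8, -82.7)
rest [0.437  0.0371]
rest [0.5006 0.0312]
rest [ 0.4842 -0.1535]
rest [ 0.415  -0.1472]
```

View pics/c2.png

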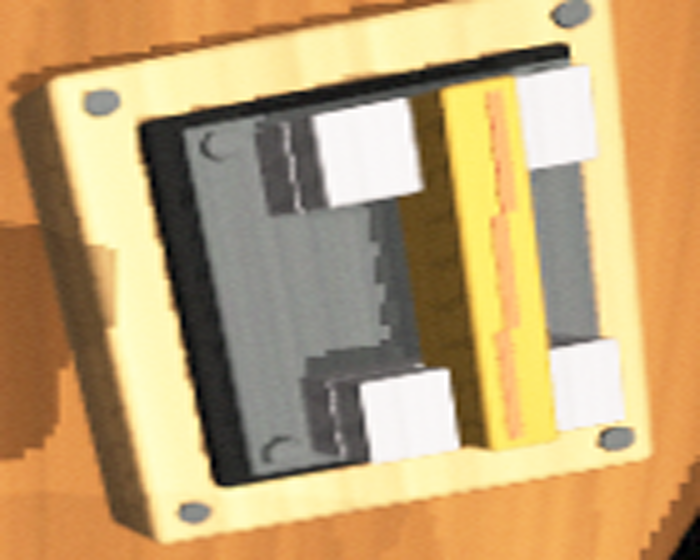

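```bash
python3 - <<'E'
from h import *
i=np.load("w2.npy",allow_pickle=True).item()
P=[onz("wrist",(395+(u+.5)/5-.5,20+(v+.5)/3.5-.5),.095,i)[:2] for u,v in[(443,92),(517,78),(555,440),(492,450)]]
P=np.array(P);print(P.round(4),P.mean(0)); a=(P[0]+P[1]-P[2]-P[3])/2; print(np.hypot(*a),"stand yaw",np.degrees(np.arctan2(-a[0],a[1])))
P=np.array([onz("wrist",(395+(u+.5)/5-.5,20+(v+.5)/3.5-.5),.04,i)[:2] for u,v in[(102,101),(572,12),(617,438),(195,512)]]);print(P.round(4),P.mean(0))
E
python3 -m pendant '[{"tx":-0.04,"ty":-0.02,"tz":0.6,"spin":0,"claw":0},{"tx":0,"ty":0,"tz":0.6,"spin":0,"claw":0},{"tx":0,"ty":0,"tz":0.6,"spin":0,"claw":0},{"tx":0,"ty":0,"tz":0.6,"spin":0,"claw":0},{"tx":0,"ty":0,"tz":0.5,"spin":0,"claw":0},{"tx":0,"ty":0,"tz":0.5,"spin":0,"claw":0},{"tx":0,"ty":0,"tz":0.4,"spin":0,"claw":0},{"tx":0,"ty":0,"tz":0.2,"spin":0,"claw":0},{"tx":0,"ty":0,"tz":0,"spin":0,"claw":0}]'
python3 -m pendant '[{"tx":0,"ty":0,"tz":0,"spin":0,"claw":1},{"tx":0,"ty":0,"tz":0,"spin":0,"claw":1},{"tx":0,"ty":0,"tz":0,"spin":0,"claw":1},{"tx":0,"ty":0,"tz":0,"spin":0,"claw":1},{"tx":0,"ty":0,"tz":0,"spin":0,"claw":1},{"tx":0,"ty":0,"tz":0,"spin":0,"claw":1},{"tx":0,"ty":0,"tz":0,"spin":0,"claw":1},{"tx":0,"ty":0,"tz":0,"spin":0,"claw":1}]' 50
```

```text
[[ 0.6086  0.0381]
 [ 0.6217  0.0403]
 [ 0.6362 -0.053 ]
 [ 0.6239 -0.0548]] [ 0.62258036 -0.00734224]
0.09430398450740966 stand yaw 9.0698370958372
[[ 0.5632  0.0495]
 [ 0.6621  0.0658]
 [ 0.6835 -0.063 ]
 [ 0.5846 -0.0794]] [ 0.62332906 -0.0067757 ]
time_s: 5.95
tool_pos: [0.4553, -0.0872, 0.0391]
tool_rot: [-179.9, 0.0, 84.9]
force: [-0.8, 0.2, 0.5]
grip_width: 0.0867
grasp_force: 0.0
time_s: 6.95
tool_pos: [0.4555, -0.0881, 0.0395]
tool_rot: [-180.0, 0.0, 84.8]
force: [0.8, -1.1, 0.0]
grip_width: 0.0255
grasp_force: 50.0
```

```bash
python3 -m pendant '[{"tx":0,"ty":0,"tz":-0.2,"spin":0,"claw":1},{"tx":0,"ty":0,"tz":-0.3,"spin":0,"claw":1},{"tx":0,"ty":0,"tz":-0.4,"spin":0,"claw":1},{"tx":0,"ty":0,"tz":-0.5,"spin":0,"claw":1},{"tx":0,"ty":0,"tz":-0.5,"spin":0,"claw":1},{"tx":0,"ty":0,"tz":-0.4,"spin":0,"claw":1},{"tx":0,"ty":0,"tz":-0.2,"spin":0,"claw":1},{"tx":0,"ty":0,"tz":0,"spin":0,"claw":1}]'
python3 -m pendant '[{"tx":0,"ty":0,"tz":0,"spin":0.6,"claw":1},{"tx":0,"ty":0,"tz":0,"spin":1,"claw":1},{"tx":0,"ty":0,"tz":0,"spin":1,"claw":1},{"tx":0,"ty":0,"tz":0,"spin":1,"claw":1},{"tx":0,"ty":0,"tz":0,"spin":1,"claw":1},{"tx":0,"ty":0,"tz":0,"spin":1,"claw":1},{"tx":0,"ty":0,"tz":0,"spin":1,"claw":1},{"tx":0,"ty":0,"tz":0,"spin":1,"claw":1},{"tx":0,"ty":0,"tz":0,"spin":1,"claw":1},{"tx":0,"ty":0,"tz":0,"spin":1,"claw":1}]'
python3 -m pendant '[{"tx":0,"ty":0,"tz":0,"spin":1,"claw":1},{"tx":0,"ty":0,"tz":0,"spin":1,"claw":1},{"tx":0,"ty":0,"tz":0,"spin":1,"claw":1},{"tx":0,"ty":0,"tz":0,"spin":1,"claw":1},{"tx":0,"ty":0,"tz":0,"spin":1,"claw":1},{"tx":0,"ty":0,"tz":0,"spin":1,"claw":1},{"tx":0,"ty":0,"tz":0,"spin":1,"claw":1},{"tx":0,"ty":0,"tz":0,"spin":1,"claw":1},{"tx":0,"ty":0,"tz":0,"spin":1,"claw":1},{"tx":0,"ty":0,"tz":0,"spin":0.33,"claw":1}]'
python3 - <<'E'
from h import *
o=env.get_obs(); print(o["qpos"].round(1) if hasattr(o["qpos"],"round") else o["qpos"])
plan(.4612,-.0088,.125,o=o)
cv2.imwrite("pics/w3.png",cams.read_camera("wrist")[:,:,::-1]); np.save("w3.npy",cams.camera_info("wrist"),allow_pickle=True)
E
```

```text
time_s: 7.95
tool_pos: [0.4559, -0.0881, 0.1654]
tool_rot: [179.9, -0.0, 84.8]
force: [0.2, -0.2, -2.1]
grip_width: 0.0255
grasp_force: 50.0
time_s: 9.2
tool_pos: [0.4546, -0.088, 0.1635]
tool_rot: [-179.9, 0.1, 46.3]
force: [0.5, 0.1, -1.9]
grip_width: 0.0259
grasp_force: 50.0
time_s: 10.45
tool_pos: [0.4548, -0.088, 0.1636]
tool_rot: [-180.0, 0.1, 9.1]
force: [-0.1, -0.5, -0.6]
grip_width: 0.0253
grasp_force: 50.0
[-27.2  -2.7  34.4 115.3   1.7  67.  -74.5]
now [ 0.4548 -0.088   0.1636] yaw 9.05 | tool shares now [ 0.378 -1.545  0.772] spin -0.0 | after spin [ 0.376 -1.545  0.773]
```

View pics/w3.png

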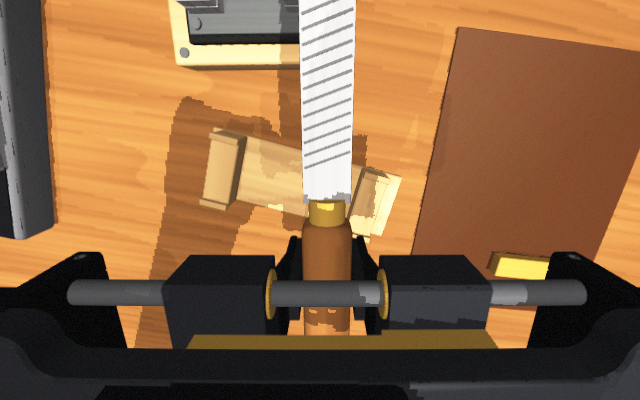

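The file is held straight: blade centred at u≈327 and root at v≈200. The blade widens upward from about 47 to 54 px, so I'll check whether its tip is pitched up.

```bash
python3 - <<'E'
from h import *
i=np.load("w3.npy",allow_pickle=True).item(); im=cv2.imread("pics/w3.png")[:,:,::-1].copy()
h=cv2.cvtColor(im,cv2.COLOR_RGB2HSV); _,R,C=setup("wrist",i); print("cam",C.round(4),"view axis",R[2].round(3))
for v in(5,40,80,120,160,185):
    row=h[v,270:385,1].astype(int); r=[u+270 for u in range(115) if row[u]<45]
    # contiguous run about 327
    a=b=327
    while h[v,a-1,1]<45:a-=1
    while h[v,b+1,1]<45:b+=1
    w=b-a+1; dep=24*294.2/w; print(v,a,b,w,"depth mm",round(dep,1))
E
```

```text
cam [ 0.5375 -0.0755  0.3094] view axis [-0.301 -0.047 -0.952]
5 184 355 172 depth mm 41.1
40 281 354 74 depth mm 95.4
80 301 353 53 depth mm 133.2
120 301 352 52 depth mm 135.8
160 302 351 50 depth mm 141.2
185 303 350 48 depth mm 147.1
```

```bash
python3 -m pendant '[{"tx":0.1,"ty":-0.3,"tz":0,"spin":0,"claw":1},{"tx":0.1,"ty":-0.4,"tz":0,"spin":0,"claw":1},{"tx":0.1,"ty":-0.4,"tz":0,"spin":0,"claw":1},{"tx":0.07,"ty":-0.3,"tz":0.1,"spin":0,"claw":1},{"tx":0,"ty":-0.14,"tz":0.3,"spin":0,"claw":1},{"tx":0,"ty":0,"tz":0.4,"spin":0,"claw":1},{"tx":0,"ty":0,"tz":0.2,"spin":0,"claw":1},{"tx":0,"ty":0,"tz":0.1,"spin":0,"claw":1},{"tx":0,"ty":0,"tz":0.1,"spin":0,"claw":1},{"tx":0,"ty":0,"tz":0,"spin":0,"claw":1}]'
python3 -c "
from h import *
plan(.4612,-.0088,.0965,9.1)"
```

```text
time_s: 11.75
tool_pos: [0.4617, -0.0092, 0.1045]
tool_rot: [-180.0, -0.0, 9.1]
force: [-0.2, 0.5, -1.2]
grip_width: 0.0256
grasp_force: 50.0
now [ 0.4617 -0.0092  0.1045] yaw 9.08 | tool shares now [-0.008 -0.01   0.161] spin -0.006 | after spin [-0.008 -0.01   0.161]
```

```bash
python3 -m pendant '[{"tx":0,"ty":0,"tz":0.08,"spin":0,"claw":1},{"tx":0,"ty":0,"tz":0.04,"spin":0,"claw":1},{"tx":0,"ty":0,"tz":0.04,"spin":0,"claw":1},{"tx":0,"ty":0,"tz":0,"spin":0,"claw":1}]'
python3 -m pendant '[{"tx":0,"ty":0,"tz":0.04,"spin":0,"claw":1},{"tx":0,"ty":0,"tz":0,"spin":0,"claw":1}]'
```

```text
time_s: 12.25
tool_pos: [0.4617, -0.0091, 0.0966]
tool_rot: [-180.0, -0.0, 9.1]
force: [-0.3, -0.5, -1.3]
grip_width: 0.0254
grasp_force: 50.0
time_s: 12.5
tool_pos: [0.4619, -0.0091, 0.0947]
tool_rot: [-180.0, -0.0, 9.1]
force: [-1.0, 0.3, 0.9]
grip_width: 0.0252
grasp_force: 50.0
```

```bash
python3 -m pendant '[{"tx":0,"ty":0,"tz":0.03,"spin":0,"claw":1},{"tx":0,"ty":0,"tz":0,"spin":0,"claw":1}]'
python3 -c "
from h import *
print(np.round(env.get_obs()['wrist_torque'],2))"
```

```text
time_s: 12.75
tool_pos: [0.462, -0.009, 0.0933]
tool_rot: [-180.0, -0.0, 9.1]
force: [-0.6, -0.2, 1.7]
grip_width: 0.0257
grasp_force: 50.0
[-0.04 -0.07 -0.01]
```

```bash
python3 -m pendant '[{"tx":0.1,"ty":0,"tz":0,"spin":0,"claw":1},{"tx":0.2,"ty":0,"tz":0,"spin":0,"claw":1},{"tx":0.2,"ty":0,"tz":0,"spin":0,"claw":1},{"tx":0.2,"ty":0,"tz":0,"spin":0,"claw":1}]'
python3 -m pendant '[{"tx":0.2,"ty":0,"tz":0,"spin":0,"claw":1},{"tx":0.2,"ty":0,"tz":0,"spin":0,"claw":1},{"tx":0.2,"ty":0,"tz":0,"spin":0,"claw":1},{"tx":0.2,"ty":0,"tz":0,"spin":0,"claw":1},{"tx":0.14,"ty":0,"tz":0,"spin":0,"claw":1},{"tx":0.1,"ty":0,"tz":0,"spin":0,"claw":1}]'
```

```text
time_s: 13.25
tool_pos: [0.4969, -0.0035, 0.0931]
tool_rot: [180.0, 0.0, 9.1]
force: [-3.7, -0.2, 3.1]
grip_width: 0.0257
grasp_force: 50.0
time_s: 14.0
tool_pos: [0.5479, 0.0047, 0.0932]
tool_rot: [-180.0, 0.0, 9.1]
force: [-4.5, -1.1, 5.5]
grip_width: 0.0257
grasp_force: 50.0
```

```bash
python3 -m pendant '[{"tx":0.03,"ty":0,"tz":-0.2,"spin":0,"claw":1},{"tx":0,"ty":0,"tz":-0.3,"spin":0,"claw":1},{"tx":0,"ty":0,"tz":-0.2,"spin":0,"claw":1},{"tx":-0.2,"ty":0.1,"tz":0,"spin":0,"claw":1},{"tx":-0.4,"ty":0.1,"tz":0,"spin":0,"claw":1},{"tx":-0.4,"ty":0.1,"tz":0,"spin":0,"claw":1},{"tx":-0.4,"ty":0.1,"tz":0,"spin":0,"claw":1},{"tx":-0.3,"ty":0.08,"tz":0,"spin":0,"claw":1},{"tx":-0.1,"ty":0,"tz":0,"spin":0,"claw":1},{"tx":0,"ty":0,"tz":0,"spin":0,"claw":1}]'
python3 -c "
from h import *
plan(.4650,-.0325,.0955,9.1)"
```

```text
time_s: 15.25
tool_pos: [0.464, -0.0328, 0.1282]
tool_rot: [-180.0, -0.0, 9.1]
force: [0.2, -0.3, -1.1]
grip_width: 0.0252
grasp_force: 50.0
now [ 0.464  -0.0328  0.1282] yaw 9.1 | tool shares now [ 0.019 -0.002  0.654] spin 0.0 | after spin [ 0.02  -0.003  0.654]
```

```bash
python3 -m pendant '[{"tx":0.02,"ty":0,"tz":0.3,"spin":0,"claw":1},{"tx":0,"ty":0,"tz":0.2,"spin":0,"claw":1},{"tx":0,"ty":0,"tz":0.1,"spin":0,"claw":1},{"tx":0,"ty":0,"tz":0.05,"spin":0,"claw":1},{"tx":0,"ty":0,"tz":0.04,"spin":0,"claw":1},{"tx":0,"ty":0,"tz":0.01,"spin":0,"claw":1},{"tx":0,"ty":0,"tz":0,"spin":0,"claw":1}]'
```

```text
time_s: 16.12
tool_pos: [0.4652, -0.0328, 0.0935]
tool_rot: [-180.0, -0.1, 9.1]
force: [-1.0, -0.0, 1.2]
grip_width: 0.0253
grasp_force: 50.0
```

```bash
python3 -m pendant '[{"tx":0,"ty":0,"tz":0.01,"spin":0,"claw":1},{"tx":0.1,"ty":0,"tz":0,"spin":0,"claw":1},{"tx":0.2,"ty":0,"tz":0,"spin":0,"claw":1},{"tx":0.2,"ty":0,"tz":0,"spin":0,"claw":1},{"tx":0.3,"ty":0,"tz":0,"spin":0,"claw":1},{"tx":0.3,"ty":0,"tz":0,"spin":0,"claw":1},{"tx":0.3,"ty":0,"tz":0,"spin":0,"claw":1},{"tx":0.2,"ty":0,"tz":0,"spin":0,"claw":1},{"tx":0.1,"ty":0,"tz":0,"spin":0,"claw":1},{"tx":0.05,"ty":0,"tz":0,"spin":0,"claw":1}]'
```

```text
time_s: 17.38
tool_pos: [0.5518, -0.0191, 0.0927]
tool_rot: [180.0, 0.1, 9.1]
force: [-6.4, -1.3, 7.6]
grip_width: 0.0254
grasp_force: 50.0
```

```bash
python3 -m pendant '[{"tx":0.03,"ty":0,"tz":-0.2,"spin":0,"claw":1},{"tx":0,"ty":0,"tz":-0.3,"spin":0,"claw":1},{"tx":0,"ty":0,"tz":-0.2,"spin":0,"claw":1},{"tx":-0.2,"ty":0.1,"tz":0,"spin":0,"claw":1},{"tx":-0.4,"ty":0.1,"tz":0,"spin":0,"claw":1},{"tx":-0.4,"ty":0.1,"tz":0,"spin":0,"claw":1},{"tx":-0.4,"ty":0.1,"tz":0,"spin":0,"claw":1},{"tx":-0.3,"ty":0.08,"tz":0,"spin":0,"claw":1},{"tx":-0.08,"ty":0,"tz":0,"spin":0,"claw":1},{"tx":0,"ty":0,"tz":0,"spin":0,"claw":1}]'
python3 -c "
from h import *
plan(.4688,-.0562,.0935,9.1)"
```

```text
time_s: 18.62
tool_pos: [0.4689, -0.0563, 0.1277]
tool_rot: [-180.0, -0.1, 9.1]
force: [0.8, -0.0, -1.3]
grip_width: 0.0252
grasp_force: 50.0
now [ 0.4689 -0.0563  0.1277] yaw 9.1 | tool shares now [-0.003 -0.002  0.684] spin 0.001 | after spin [-0.002 -0.003  0.684]
```

```bash
python3 -m pendant '[{"tx":0,"ty":0,"tz":0.3,"spin":0,"claw":1},{"tx":0,"ty":0,"tz":0.2,"spin":0,"claw":1},{"tx":0,"ty":0,"tz":0.09,"spin":0,"claw":1},{"tx":0,"ty":0,"tz":0.05,"spin":0,"claw":1},{"tx":0,"ty":0,"tz":0.04,"spin":0,"claw":1},{"tx":0,"ty":0,"tz":0.02,"spin":0,"claw":1},{"tx":0,"ty":0,"tz":0,"spin":0,"claw":1},{"tx":0,"ty":0,"tz":0,"spin":0,"claw":1}]'
```

```text
time_s: 19.62
tool_pos: [0.469, -0.0566, 0.0929]
tool_rot: [-180.0, -0.0, 9.1]
force: [-0.9, 0.7, 1.0]
grip_width: 0.0256
grasp_force: 50.0
```

```bash
python3 -m pendant '[{"tx":0,"ty":0,"tz":0.01,"spin":0,"claw":1},{"tx":0.1,"ty":0,"tz":0,"spin":0,"claw":1},{"tx":0.2,"ty":0,"tz":0,"spin":0,"claw":1},{"tx":0.2,"ty":0,"tz":0,"spin":0,"claw":1},{"tx":0.3,"ty":0,"tz":0,"spin":0,"claw":1},{"tx":0.3,"ty":0,"tz":0,"spin":0,"claw":1},{"tx":0.3,"ty":0,"tz":0,"spin":0,"claw":1},{"tx":0.2,"ty":0,"tz":0,"spin":0,"claw":1},{"tx":0.1,"ty":0,"tz":0,"spin":0,"claw":1},{"tx":0.05,"ty":0,"tz":0,"spin":0,"claw":1}]'
```

```text
time_s: 20.88
tool_pos: [0.5556, -0.0428, 0.0921]
tool_rot: [180.0, 0.1, 9.1]
force: [-6.8, -1.1, 7.6]
grip_width: 0.0255
grasp_force: 50.0
```

```bash
python3 -m pendant '[{"tx":0.03,"ty":0,"tz":-0.2,"spin":0,"claw":1},{"tx":0,"ty":0,"tz":-0.4,"spin":0,"claw":1},{"tx":0,"ty":0,"tz":-0.4,"spin":0,"claw":1},{"tx":-0.2,"ty":0.1,"tz":-0.3,"spin":0,"claw":1},{"tx":-0.4,"ty":0.2,"tz":-0.1,"spin":0,"claw":1},{"tx":-0.5,"ty":0.1,"tz":0,"spin":0,"claw":1},{"tx":-0.5,"ty":0.1,"tz":0,"spin":0,"claw":1},{"tx":-0.4,"ty":0.1,"tz":0,"spin":0,"claw":1},{"tx":-0.1,"ty":0,"tz":0,"spin":-0.5,"claw":1},{"tx":0,"ty":0,"tz":0,"spin":-1,"claw":1}]'
python3 -m pendant '[{"tx":0,"ty":0,"tz":0,"spin":-1,"claw":1},{"tx":0,"ty":0,"tz":0,"spin":-1,"claw":1},{"tx":0,"ty":0,"tz":0,"spin":-1,"claw":1},{"tx":0,"ty":0,"tz":0,"spin":-1,"claw":1},{"tx":0,"ty":0,"tz":0,"spin":-1,"claw":1},{"tx":0,"ty":0,"tz":0,"spin":-1,"claw":1},{"tx":0,"ty":0,"tz":0,"spin":-1,"claw":1},{"tx":0,"ty":0,"tz":0,"spin":-1,"claw":1},{"tx":0,"ty":0,"tz":0,"spin":-1,"claw":1},{"tx":0,"ty":0,"tz":0,"spin":-1,"claw":1}]'
python3 -m pendant '[{"tx":0,"ty":0,"tz":0,"spin":-1,"claw":1},{"tx":0,"ty":0,"tz":0,"spin":-1,"claw":1},{"tx":0,"ty":0,"tz":0,"spin":-1,"claw":1},{"tx":0,"ty":0,"tz":0,"spin":-1,"claw":1},{"tx":0,"ty":0,"tz":0,"spin":-1,"claw":1},{"tx":0,"ty":0,"tz":0,"spin":-1,"claw":1},{"tx":0,"ty":0,"tz":0,"spin":-1,"claw":1},{"tx":0,"ty":0,"tz":0,"spin":-0.43,"claw":1},{"tx":0,"ty":0,"tz":0,"spin":0,"claw":1}]'
python3 - <<'E'
from h import *
o=env.get_obs(); plan(.4555,-.0881,.0395,84.8,o=o); print(o["qpos"].round(1))
cv2.imwrite("pics/w4.png",cams.read_camera("wrist")[:,:,::-1])
E
```

```text
time_s: 22.12
tool_pos: [0.4578, -0.0886, 0.1622]
tool_rot: [-180.0, -0.1, 15.3]
force: [-0.2, 0.2, -2.2]
grip_width: 0.0256
grasp_force: 50.0
time_s: 23.38
tool_pos: [0.4583, -0.0884, 0.1621]
tool_rot: [180.0, -0.0, 55.3]
force: [1.3, 0.3, -1.7]
grip_width: 0.0255
grasp_force: 50.0
time_s: 24.5
tool_pos: [0.458, -0.0886, 0.1621]
tool_rot: [180.0, 0.0, 84.8]
force: [-0.5, -0.2, -2.3]
grip_width: 0.0254
grasp_force: 50.0
now [ 0.458  -0.0886  0.1621] yaw 84.82 | tool shares now [ 0.005 -0.052  2.452] spin 0.005 | after spin [ 0.005 -0.051  2.452]
[-29.   -2.3  36.3 115.1   1.5  66.7   1.5]
```

View pics/w4.png

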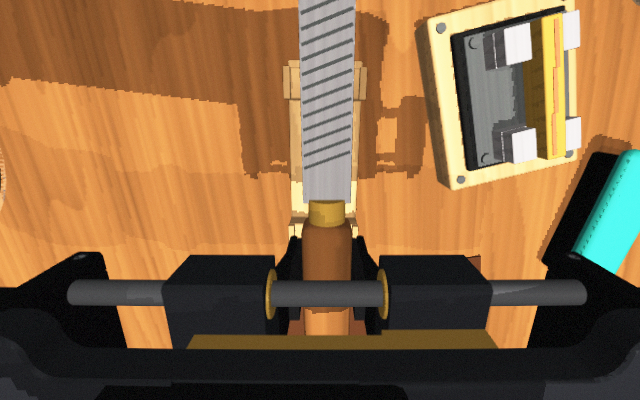

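The file still sits level and straight in the grip (blade at u≈327, root at v≈200), right over the rest. Next I lower and release it.

```bash
python3 -m pendant '[{"tx":0,"ty":-0.05,"tz":0.3,"spin":0,"claw":1},{"tx":0,"ty":0,"tz":0.5,"spin":0,"claw":1},{"tx":0,"ty":0,"tz":0.5,"spin":0,"claw":1},{"tx":0,"ty":0,"tz":0.5,"spin":0,"claw":1},{"tx":0,"ty":0,"tz":0.3,"spin":0,"claw":1},{"tx":0,"ty":0,"tz":0.2,"spin":0,"claw":1},{"tx":0,"ty":0,"tz":0.1,"spin":0,"claw":1},{"tx":0,"ty":0,"tz":0.04,"spin":0,"claw":1},{"tx":0,"ty":0,"tz":0,"spin":0,"claw":1}]'
```

```text
time_s: 25.68
tool_pos: [0.4556, -0.0885, 0.0404]
tool_rot: [179.9, -0.0, 84.8]
force: [0.4, 0.1, -1.6]
grip_width: 0.0254
grasp_force: 50.0
```

```bash
python3 -m pendant '[{"tx":0,"ty":0,"tz":0,"spin":0,"claw":0.5},{"tx":0,"ty":0,"tz":0,"spin":0,"claw":0.2},{"tx":0,"ty":0,"tz":0,"spin":0,"claw":0},{"tx":0,"ty":0,"tz":0,"spin":0,"claw":0},{"tx":0,"ty":0,"tz":0,"spin":0,"claw":0},{"tx":0,"ty":0,"tz":0,"spin":0,"claw":0}]'
python3 -m pendant '[{"tx":0,"ty":0,"tz":-0.2,"spin":0,"claw":0},{"tx":0,"ty":0,"tz":-0.6,"spin":0,"claw":0},{"tx":0,"ty":0,"tz":-0.8,"spin":0,"claw":0},{"tx":0,"ty":0,"tz":-0.8,"spin":0,"claw":0},{"tx":0,"ty":0,"tz":-0.8,"spin":0,"claw":0},{"tx":0,"ty":0,"tz":-0.4,"spin":0,"claw":0},{"tx":0,"ty":0,"tz":0,"spin":0,"claw":0}]'
python3 - <<'E'
from h import *
o=env.get_obs(); plan(.4011,.3795,.09,o=o); t=cams.read_camera("top"); cv2.imwrite("pics/t2.png",t[:,:,::-1])
cv2.imwrite("pics/w5.png",cams.read_camera("wrist")[:,:,::-1])
E
```

```text
time_s: 26.42
tool_pos: [0.4552, -0.0885, 0.0401]
tool_rot: [180.0, -0.0, 84.8]
force: [0.3, 0.6, -0.0]
grip_width: 0.0773
grasp_force: 0.0
time_s: 27.3
tool_pos: [0.4563, -0.0887, 0.222]
tool_rot: [179.8, -0.1, 84.8]
force: [-0.0, 0.4, -0.4]
grip_width: 0.0869
grasp_force: 0.0
now [ 0.4563 -0.0887  0.222 ] yaw 84.8 | tool shares now [ 9.223 -1.959  2.643] spin -0.0 | after spin [ 9.226 -1.948  2.64 ]
```

View pics/w5.png

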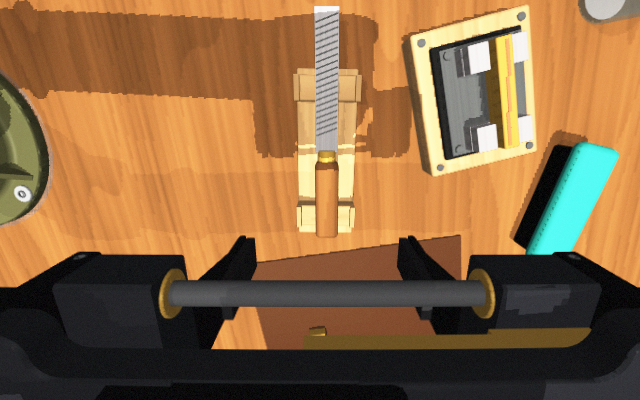

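The file lies on its rest as before (tip (327,8), handle end (326,235)). Now I go to the green key with the fingers closed.

```bash
python3 -m pendant '[{"tx":0.5,"ty":0,"tz":0,"spin":0,"claw":1},{"tx":1,"ty":0,"tz":0,"spin":0,"claw":1},{"tx":1,"ty":0,"tz":0,"spin":0,"claw":1},{"tx":1,"ty":0,"tz":0,"spin":0,"claw":1},{"tx":1,"ty":0,"tz":0,"spin":0,"claw":1},{"tx":1,"ty":-0.2,"tz":0,"spin":0,"claw":1},{"tx":1,"ty":-0.4,"tz":0,"spin":0,"claw":1},{"tx":1,"ty":-0.4,"tz":0,"spin":0,"claw":1},{"tx":1,"ty":-0.4,"tz":0,"spin":0,"claw":1},{"tx":0.5,"ty":-0.4,"tz":0,"spin":0,"claw":1}]' 20
python3 - <<'E'
from h import *
o=env.get_obs(); plan(.4036,.3795,.079,87.1,o=o);
i=cams.camera_info("wrist"); im=cams.read_camera("wrist"); cv2.imwrite("pics/w6.png",im[:,:,::-1])
t=cv2.imread("pics/t2.png")[:,:,::-1].copy()
for c in blobs(t,(20,140,110),(35,255,255),60):
    b=cv2.boundingRect(c)
    if b[0]>250: print("brass",b,rect("top",c,.017))
E
```

```text
time_s: 28.65
tool_pos: [0.4041, 0.37, 0.2179]
tool_rot: [-179.9, 0.1, 85.0]
force: [-0.0, -0.4, -0.5]
grip_width: 0.0018
grasp_force: 0.0
now [0.4041 0.37   0.2179] yaw 84.98 | tool shares now [ 0.194 -0.021  2.777] spin -0.531 | after spin [ 0.188 -0.02   2.777]
```

```bash
python3 -m pendant '[{"tx":0.19,"ty":-0.02,"tz":0.4,"spin":-0.53,"claw":1},{"tx":0,"ty":0,"tz":0.7,"spin":0,"claw":1},{"tx":0,"ty":0,"tz":0.7,"spin":0,"claw":1},{"tx":0,"ty":0,"tz":0.6,"spin":0,"claw":1},{"tx":0,"ty":0,"tz":0.3,"spin":0,"claw":1},{"tx":0,"ty":0,"tz":0.08,"spin":0,"claw":1},{"tx":0,"ty":0,"tz":0.08,"spin":0,"claw":1},{"tx":0,"ty":0,"tz":0.06,"spin":0,"claw":1},{"tx":0,"ty":0,"tz":0.06,"spin":0,"claw":1},{"tx":0,"ty":0,"tz":0,"spin":0,"claw":1}]'
```

```text
time_s: 29.95
tool_pos: [0.4067, 0.3779, 0.0718]
tool_rot: [179.9, -0.1, 86.9]
force: [-0.1, 0.7, 4.0]
grip_width: 0.0001
grasp_force: 1.6
```

```bash
python3 -m pendant '[{"tx":0,"ty":0,"tz":0.05,"spin":0,"claw":1},{"tx":0,"ty":0,"tz":0.04,"spin":0,"claw":1},{"tx":0,"ty":0,"tz":0,"spin":0,"claw":1}]'
python3 -c "
from h import *
print(env.get_obs()['qpos'].round(1))"
```

```text
time_s: 30.32
tool_pos: [0.4068, 0.3779, 0.0692]
tool_rot: [180.0, -0.1, 86.9]
force: [-3.3, -3.2, 17.2]
grip_width: 0.0008
grasp_force: 8.6
[-54.4  15.4   9.9 108.   -3.1  56.8 -46.1]
```

```bash
python3 -m pendant '[{"tx":0,"ty":0,"tz":-0.3,"spin":0,"claw":1},{"tx":0,"ty":0,"tz":-0.3,"spin":0,"claw":1},{"tx":0,"ty":0,"tz":-0.1,"spin":0,"claw":1},{"tx":-0.5,"ty":-0.04,"tz":0,"spin":0,"claw":1},{"tx":-0.57,"ty":0,"tz":0,"spin":0,"claw":1},{"tx":0,"ty":0,"tz":0,"spin":0,"claw":1}]'
python3 -c "
from h import *
plan(.4011,.3245,.079)"
```

```text
time_s: 31.08
tool_pos: [0.4012, 0.3216, 0.1011]
tool_rot: [-179.9, 0.1, 86.8]
force: [0.2, 0.1, -0.3]
grip_width: 0.0007
grasp_force: 0.0
now [0.4012 0.3216 0.1011] yaw 86.76 | tool shares now [ 0.058 -0.004  0.442] spin -0.0 | after spin [ 0.057 -0.005  0.442]
```

```bash
python3 -m pendant '[{"tx":0.06,"ty":0,"tz":0.2,"spin":0,"claw":1},{"tx":0,"ty":0,"tz":0.2,"spin":0,"claw":1},{"tx":0,"ty":0,"tz":0.1,"spin":0,"claw":1},{"tx":0,"ty":0,"tz":0.06,"spin":0,"claw":1},{"tx":0,"ty":0,"tz":0.05,"spin":0,"claw":1},{"tx":0,"ty":0,"tz":0.03,"spin":0,"claw":1},{"tx":0,"ty":0,"tz":0,"spin":0,"claw":1}]'
```

```text
time_s: 31.95
tool_pos: [0.4011, 0.3272, 0.0697]
tool_rot: [-180.0, -0.0, 86.9]
force: [-3.0, -0.7, 3.5]
grip_width: 0.0009
grasp_force: 2.1
```

```bash
python3 -m pendant '[{"tx":0,"ty":0,"tz":0.05,"spin":0,"claw":1},{"tx":0,"ty":0,"tz":0.02,"spin":0,"claw":1},{"tx":0,"ty":0,"tz":0,"spin":0,"claw":1}]'
python3 -m pendant '[{"tx":0,"ty":0,"tz":-0.3,"spin":0,"claw":1},{"tx":0,"ty":0,"tz":-0.8,"spin":0,"claw":1},{"tx":0,"ty":0,"tz":-0.8,"spin":0,"claw":0},{"tx":0,"ty":0,"tz":-0.8,"spin":0,"claw":0},{"tx":-0.5,"ty":0.5,"tz":0,"spin":0,"claw":0},{"tx":-1,"ty":0.5,"tz":0,"spin":0,"claw":0},{"tx":-1,"ty":0.8,"tz":0,"spin":0,"claw":0},{"tx":-1,"ty":0.8,"tz":0,"spin":0,"claw":0},{"tx":-1,"ty":0.8,"tz":0,"spin":0,"claw":0}]'
python3 - <<'E'
from h import *
o=env.get_obs(); plan(.6230,-.0072,.14,99.1,o=o)
E
```

```text
time_s: 32.33
tool_pos: [0.4014, 0.3274, 0.0691]
tool_rot: [-180.0, -0.0, 86.9]
force: [-9.6, -5.4, 23.4]
grip_width: 0.0006
grasp_force: 11.7
time_s: 33.45
tool_pos: [0.5582, 0.0947, 0.2014]
tool_rot: [179.9, 0.0, 86.9]
force: [0.7, 0.0, 0.0]
grip_width: 0.0621
grasp_force: 0.0
now [0.5582 0.0947 0.2014] yaw 86.92 | tool shares now [-1.966  1.401  1.232] spin -3.045 | after spin [-2.218  0.958  1.229]
```

```bash
python3 -m pendant '[{"tx":0,"ty":0,"tz":0,"spin":-1,"claw":0},{"tx":0,"ty":0,"tz":0,"spin":-1,"claw":0},{"tx":0,"ty":0,"tz":0,"spin":-1,"claw":0},{"tx":-0.5,"ty":0.2,"tz":0,"spin":-0.05,"claw":0},{"tx":-0.7,"ty":0.3,"tz":0,"spin":0,"claw":0},{"tx":-0.7,"ty":0.3,"tz":0,"spin":0,"claw":0},{"tx":-0.32,"ty":0.16,"tz":0,"spin":0,"claw":0},{"tx":0,"ty":0,"tz":0,"spin":0,"claw":0}]'
python3 - <<'E'
from h import *
o=env.get_obs(); plan(.6230,-.0072,.084,99.1,o=o)
t=cams.read_camera("top"); cv2.imwrite("pics/t3.png",t[:,:,::-1])
print(proj("top",(.6230,-.0072,.095)))
for c in blobs(t,(15,110,80),(35,255,255),40):
    b=cv2.boundingRect(c)
    if b[0]>360 and b[1]>170: print("brass",b,rect("top",c,.017))
E
```

```text
time_s: 34.45
tool_pos: [0.6217, -0.0063, 0.2008]
tool_rot: [-180.0, 0.0, 99.0]
force: [1.3, 1.0, -0.4]
grip_width: 0.087
grasp_force: 0.0
now [ 0.6217 -0.0063  0.2008] yaw 98.99 | tool shares now [-0.021  0.023  2.337] spin -0.027 | after spin [-0.022  0.023  2.337]
(np.float64(312.9387819329173), np.float64(186.90325747624124))
brass (436, 266, 41, 13) (0.423, -0.363, 101.0, 27.8, -88.1)
```

```bash
python3 -m pendant '[{"tx":-0.02,"ty":0.02,"tz":0.4,"spin":0,"claw":0},{"tx":0,"ty":0,"tz":0.5,"spin":0,"claw":0},{"tx":0,"ty":0,"tz":0.5,"spin":0,"claw":0},{"tx":0,"ty":0,"tz":0.4,"spin":0,"claw":0},{"tx":0,"ty":0,"tz":0.3,"spin":0,"claw":0},{"tx":0,"ty":0,"tz":0.24,"spin":0,"claw":0},{"tx":0,"ty":0,"tz":0,"spin":0,"claw":0}]'
```

```text
time_s: 35.38
tool_pos: [0.622, -0.0058, 0.0832]
tool_rot: [-179.9, -0.0, 99.1]
force: [-0.5, -0.4, 0.8]
grip_width: 0.0869
grasp_force: 0.0
```

```bash
python3 -m pendant '[{"tx":0,"ty":0,"tz":0,"spin":0,"claw":0.5},{"tx":0,"ty":0,"tz":0,"spin":0,"claw":0.7},{"tx":0,"ty":0,"tz":0,"spin":0,"claw":1},{"tx":0,"ty":0,"tz":0,"spin":0,"claw":1},{"tx":0,"ty":0,"tz":0,"spin":0,"claw":1},{"tx":0,"ty":0,"tz":0,"spin":0,"claw":1},{"tx":0,"ty":0,"tz":0,"spin":0,"claw":1},{"tx":0,"ty":0,"tz":0,"spin":0,"claw":1}]' 30
```

```text
time_s: 36.38
tool_pos: [0.6225, -0.0059, 0.0841]
tool_rot: [180.0, -0.0, 99.1]
force: [-0.4, -0.6, 0.8]
grip_width: 0.015
grasp_force: 1.2
```

The fingertips reach 4 mm below the bar's underside and would strike the pan floor, so I re-grip 6.5 mm higher.

```bash
python3 -m pendant '[{"tx":0,"ty":0,"tz":0,"spin":0,"claw":0.6},{"tx":0,"ty":0,"tz":0,"spin":0,"claw":0.6},{"tx":0,"ty":0,"tz":-0.13,"spin":0,"claw":0.6},{"tx":0,"ty":0,"tz":0,"spin":0,"claw":1},{"tx":0,"ty":0,"tz":0,"spin":0,"claw":1},{"tx":0,"ty":0,"tz":0,"spin":0,"claw":1},{"tx":0,"ty":0,"tz":0,"spin":0,"claw":1},{"tx":0,"ty":0,"tz":0,"spin":0,"claw":1},{"tx":0,"ty":0,"tz":0,"spin":0,"claw":1},{"tx":0,"ty":0,"tz":0,"spin":0,"claw":1}]' 35
python3 -m pendant '[{"tx":0,"ty":0,"tz":0,"spin":0,"claw":1},{"tx":0,"ty":0,"tz":0,"spin":0,"claw":1}]'
```

```text
time_s: 37.62
tool_pos: [0.6226, -0.0058, 0.0906]
tool_rot: [180.0, -0.0, 99.1]
force: [1.3, 0.5, 0.0]
grip_width: 0.0136
grasp_force: 35.0
time_s: 37.88
tool_pos: [0.6225, -0.0059, 0.0906]
tool_rot: [180.0, -0.0, 99.1]
force: [0.0, 0.8, -0.4]
grip_width: 0.0136
grasp_force: 35.0
```

```bash
python3 -m pendant '[{"tx":0,"ty":0,"tz":-0.1,"spin":0,"claw":1},{"tx":0,"ty":0,"tz":-0.2,"spin":0,"claw":1},{"tx":0,"ty":0,"tz":-0.4,"spin":0,"claw":1},{"tx":0,"ty":0,"tz":-0.6,"spin":0,"claw":1},{"tx":0,"ty":0,"tz":-0.6,"spin":0,"claw":1},{"tx":0,"ty":0,"tz":-0.4,"spin":0,"claw":1},{"tx":0,"ty":0,"tz":0,"spin":1,"claw":1},{"tx":0,"ty":0,"tz":0,"spin":1,"claw":1},{"tx":0,"ty":0,"tz":0,"spin":1,"claw":1},{"tx":0,"ty":0,"tz":0,"spin":0,"claw":1}]'
python3 - <<'E'
from h import *
t=cv2.imread("pics/top0.png")[:,:,::-1].copy()
h=cv2.cvtColor(t,cv2.COLOR_RGB2HSV)
m=((h[:,:,1]<40)&(h[:,:,2]>130)).astype(np.uint8)*255
m=cv2.morphologyEx(m,cv2.MORPH_OPEN,np.ones((5,5)))
for c in cv2.findContours(m,cv2.RETR_EXTERNAL,cv2.CHAIN_APPROX_NONE)[0]:
    b=cv2.boundingRect(c)
    if cv2.contourArea(c)>1500 and b[1]>150: print(b,rect("top",c,.058))
u=np.radians(-2.9); X=np.r_[np.cos(u),np.sin(u)]; Y=np.r_[-X[1],X[0]]
k=np.array([.4009,.3248]); p=k+.135*X; print("pan",p); 
plan(*(p+.03*X),.20,87.1)
E
```

```text
time_s: 39.12
tool_pos: [0.6223, -0.0059, 0.2059]
tool_rot: [-180.0, 0.0, 87.2]
force: [0.0, -0.9, -2.8]
grip_width: 0.0136
grasp_force: 35.0
(131, 187, 98, 79) (0.5362, 0.316, 223.2, 179.9, 86.9)
(42, 159, 72, 73) (0.6112, 0.5801, 186.0, 182.2, -89.6)
pan [0.53572711 0.31796995]
now [ 0.6223 -0.0059  0.2059] yaw 87.17 | tool shares now [ 6.384 -1.45   0.119] spin 0.017 | after spin [ 6.382 -1.458  0.119]
```

```bash
python3 -m pendant '[{"tx":0.3,"ty":0,"tz":0,"spin":0,"claw":1},{"tx":0.7,"ty":-0.2,"tz":0,"spin":0,"claw":1},{"tx":0.8,"ty":-0.2,"tz":0,"spin":0,"claw":1},{"tx":0.8,"ty":-0.2,"tz":0,"spin":0,"claw":1},{"tx":0.8,"ty":-0.2,"tz":0,"spin":0,"claw":1},{"tx":0.8,"ty":-0.2,"tz":0,"spin":0,"claw":1},{"tx":0.8,"ty":-0.2,"tz":0,"spin":0,"claw":1},{"tx":0.8,"ty":-0.2,"tz":0,"spin":0,"claw":1},{"tx":0.4,"ty":-0.06,"tz":0,"spin":0,"claw":1},{"tx":0.18,"ty":0,"tz":0,"spin":0,"claw":1}]'
python3 -m pendant '[{"tx":0,"ty":0,"tz":0.4,"spin":0,"claw":1},{"tx":0,"ty":0,"tz":0.6,"spin":0,"claw":1},{"tx":0,"ty":0,"tz":0.6,"spin":0,"claw":1},{"tx":0,"ty":0,"tz":0.4,"spin":0,"claw":1},{"tx":0,"ty":0,"tz":0.3,"spin":0,"claw":1},{"tx":0,"ty":0,"tz":0.1,"spin":0,"claw":1},{"tx":0,"ty":0,"tz":0.1,"spin":0,"claw":1},{"tx":0,"ty":0,"tz":0.08,"spin":0,"claw":1},{"tx":0,"ty":0,"tz":0,"spin":0,"claw":1}]'
```

```text
time_s: 40.38
tool_pos: [0.5652, 0.3176, 0.2054]
tool_rot: [-180.0, 0.0, 87.3]
force: [-0.2, -0.4, -3.1]
grip_width: 0.0138
grasp_force: 35.0
time_s: 41.5
tool_pos: [0.5656, 0.3165, 0.0768]
tool_rot: [180.0, -0.0, 87.1]
force: [0.0, -0.0, -3.6]
grip_width: 0.0139
grasp_force: 35.0
```

```bash
python3 -m pendant '[{"tx":0,"ty":0,"tz":0.04,"spin":0,"claw":1},{"tx":0,"ty":0,"tz":0.02,"spin":0,"claw":1},{"tx":0,"ty":0,"tz":0,"spin":0,"claw":1}]'
```

```text
time_s: 41.88
tool_pos: [0.5657, 0.3165, 0.0737]
tool_rot: [180.0, -0.0, 87.1]
force: [-0.3, 0.6, -2.5]
grip_width: 0.0139
grasp_force: 35.0
```

```bash
python3 -m pendant '[{"tx":0,"ty":0,"tz":0.015,"spin":0,"claw":1},{"tx":0,"ty":0,"tz":0,"spin":0,"claw":1},{"tx":0,"ty":0,"tz":0,"spin":0,"claw":0.7},{"tx":0,"ty":0,"tz":0,"spin":0,"claw":0.6},{"tx":0,"ty":0,"tz":0,"spin":0,"claw":0.6},{"tx":0,"ty":0,"tz":-0.2,"spin":0,"claw":0.6},{"tx":0,"ty":0,"tz":-0.6,"spin":0,"claw":0.6},{"tx":0,"ty":0,"tz":-0.8,"spin":0,"claw":0},{"tx":0,"ty":0,"tz":-0.8,"spin":0,"claw":0},{"tx":0,"ty":0,"tz":-0.3,"spin":0,"claw":0}]'
python3 - <<'E'
from h import *
o=env.get_obs(); plan(.423,-.363,.2,o=o)
cv2.imwrite("pics/w7.png",cams.read_camera("wrist")[:,:,::-1])
t=cams.read_camera("top"); cv2.imwrite("pics/t4.png",t[:,:,::-1])
for c in blobs(t,(15,110,80),(35,255,255),40):
    b=cv2.boundingRect(c)
    if b[0]>360 and b[1]>170 : print("brass",b,rect("top",c,.017))
E
```

```text
time_s: 43.12
tool_pos: [0.567, 0.3169, 0.2116]
tool_rot: [179.7, -0.2, 87.1]
force: [-0.5, -0.0, -0.4]
grip_width: 0.057
grasp_force: 0.0
now [0.567  0.3169 0.2116] yaw 87.12 | tool shares now [-13.727  -2.194   0.176] spin -0.0 | after spin [-13.726  -2.193   0.232]
brass (437, 266, 40, 13) (0.4229, -0.3635, 100.1, 28.0, -88.1)
```

View pics/t4.png

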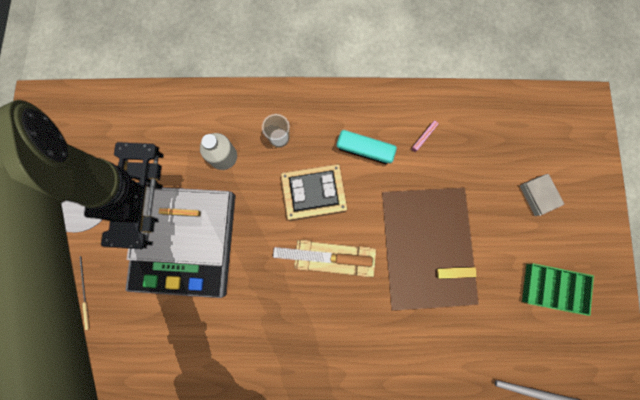

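The work bar stands in the pan at (180,212). The only spare bar was nudged and now lies at (456,273) on the mat.

```bash
python3 -m pendant '[{"tx":-0.5,"ty":0,"tz":0,"spin":0,"claw":0},{"tx":-1,"ty":0,"tz":0,"spin":0,"claw":0},{"tx":-1,"ty":0,"tz":0,"spin":0,"claw":0},{"tx":-1,"ty":0,"tz":0,"spin":0,"claw":0},{"tx":-1,"ty":0,"tz":0,"spin":0,"claw":0},{"tx":-1,"ty":0,"tz":0,"spin":0,"claw":0},{"tx":-1,"ty":0,"tz":0,"spin":0,"claw":0},{"tx":-1,"ty":0,"tz":0,"spin":0,"claw":0},{"tx":-1,"ty":0,"tz":0,"spin":0,"claw":0},{"tx":-1,"ty":0,"tz":0,"spin":0,"claw":0}]'
python3 -m pendant '[{"tx":-0.8,"ty":-0.2,"tz":0,"spin":-0.6,"claw":0},{"tx":-0.8,"ty":-0.4,"tz":0,"spin":-0.6,"claw":0},{"tx":-0.8,"ty":-0.4,"tz":0,"spin":0,"claw":0},{"tx":-0.4,"ty":-0.4,"tz":0,"spin":0,"claw":0},{"tx":0,"ty":-0.4,"tz":0,"spin":0,"claw":0},{"tx":0,"ty":-0.1,"tz":0,"spin":0,"claw":0},{"tx":0,"ty":0,"tz":0,"spin":0,"claw":0}]'
python3 - <<'E'
from h import *
i=cams.camera_info("wrist"); im=cams.read_camera("wrist"); cv2.imwrite("pics/w8.png",im[:,:,::-1])
o=env.get_obs(); print(o["qpos"].round(1))
for c in blobs(im,(20,120,110),(35,255,255),60): print(cv2.boundingRect(c),rect("wrist",c,.017,i))
plan(.422,-.362,.02,91.9,o=o)
E
```

```text
time_s: 44.48
tool_pos: [0.5391, -0.1609, 0.2059]
tool_rot: [-179.8, -0.0, 87.0]
force: [0.6, -0.8, 0.5]
grip_width: 0.0869
grasp_force: 0.0
time_s: 45.35
tool_pos: [0.4458, -0.2992, 0.207]
tool_rot: [-180.0, -0.1, 91.9]
force: [0.3, -0.3, 1.3]
grip_width: 0.087
grasp_force: 0.0
[ -9.8   6.5  44.1 103.1  -4.8  72.3  37.5]
(333, 308, 10, 26) (0.4681, -0.4937, 42.5, 10.0, 85.0)
(353, 307, 7, 27) (0.4923, -0.492, 43.4, 8.3, -86.4)
(159, 278, 13, 40) (0.2311, -0.4656, 62.6, 14.1, 76.9)
(480, 269, 15, 48) (0.6678, -0.4419, 78.2, 12.6, -70.0)
(335, 265, 9, 15) (0.4654, -0.4174, 20.6, 10.4, -88.1)
(600, 220, 16, 28) (0.8024, -0.353, 37.3, 8.9, 87.1)
(114, 142, 37, 111) (0.2089, -0.3282, 138.1, 30.3, 89.4)
(544, 117, 25, 67) (0.7081, -0.2523, 76.3, 6.4, 85.7)
(610, 108, 26, 82) (0.7872, -0.2479, 93.6, 5.8, -89.4)
(166, 104, 13, 90) (0.2668, -0.2668, 101.2, 6.4, -89.6)
(516, 103, 44, 146) (0.6927, -0.2883, 175.4, 13.7, 86.9)
(23, 100, 12, 44) (0.1063, -0.2391, 47.3, 4.8, 88.3)
(86, 87, 22, 91) (0.1837, -0.2506, 99.9, 7.1, -89.9)
(186, 80, 10, 67) (0.2926, -0.2261, 69.9, 5.5, -89.6)
(172, 75, 32, 201) (0.2846, -0.3074, 241.9, 15.7, -88.8)
(113, 57, 26, 106) (0.2181, -0.226, 111.5, 10.2, -85.9)
(531, 54, 22, 77) (0.6737, -0.1909, 78.4, 5.9, 89.2)
(0, 50, 39, 172) (0.0905, -0.2624, 195.3, 11.4, 86.6)
(536, 25, 30, 116) (0.6826, -0.1824, 116.8, 8.3, -90.0)
(403, 0, 17, 87) (0.5288, -0.1494, 80.7, 11.8, 90.0)
now [ 0.4465 -0.299   0.2072] yaw 91.97 | tool shares now [-1.246 -0.533  3.744] spin 0.018 | after spin [-1.244 -0.532  3.745]
```

View pics/w8.png

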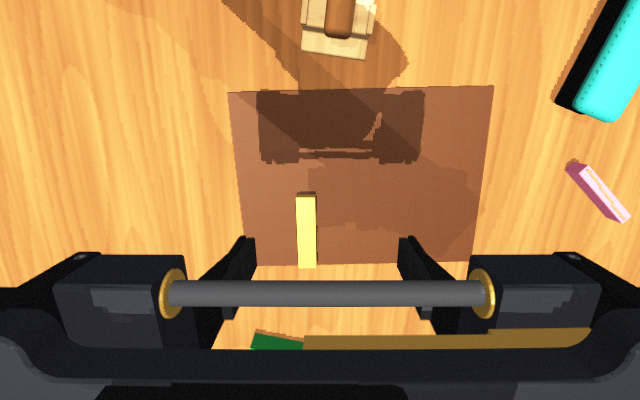

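The bar's top face runs from (297,196)–(315,196) to (298,268)–(317,268), upright in the image.

```bash
python3 - <<'E'
from h import *
i=cams.camera_info("wrist"); P=np.array([onz("wrist",q,.017,i)[:2] for q in[(296.5,196),(315.5,196),(317,268),(297,268)]])
print(P.round(4),P.mean(0)); a=P[:2].mean(0)-P[2:].mean(0); yaw=np.degrees(np.arctan2(a[1],a[0])); print(np.hypot(*a),yaw)
plan(*P.mean(0),.022,91.9)
E
```

```text
[[ 0.4108 -0.3164]
 [ 0.4334 -0.3156]
 [ 0.4376 -0.4124]
 [ 0.4118 -0.4133]] [ 0.42340566 -0.36442316]
0.09695185177134617 91.5078676854808
now [ 0.4465 -0.299   0.2072] yaw 91.97 | tool shares now [-1.295 -0.506  3.704] spin 0.018 | after spin [-1.293 -0.506  3.705]
```

```bash
python3 -m pendant '[{"tx":-0.6,"ty":-0.25,"tz":0.3,"spin":0,"claw":0},{"tx":-0.5,"ty":-0.25,"tz":0.5,"spin":0,"claw":0},{"tx":-0.19,"ty":0,"tz":0.7,"spin":0,"claw":0},{"tx":0,"ty":0,"tz":0.7,"spin":0,"claw":0},{"tx":0,"ty":0,"tz":0.6,"spin":0,"claw":0},{"tx":0,"ty":0,"tz":0.4,"spin":0,"claw":0},{"tx":0,"ty":0,"tz":0.3,"spin":0,"claw":0},{"tx":0,"ty":0,"tz":0.14,"spin":0,"claw":0},{"tx":0,"ty":0,"tz":0.05,"spin":0,"claw":0},{"tx":0,"ty":0,"tz":0,"spin":0,"claw":0}]'
python3 -m pendant '[{"tx":0,"ty":0,"tz":0,"spin":0,"claw":1},{"tx":0,"ty":0,"tz":0,"spin":0,"claw":1},{"tx":0,"ty":0,"tz":0,"spin":0,"claw":1},{"tx":0,"ty":0,"tz":0,"spin":0,"claw":1},{"tx":0,"ty":0,"tz":0,"spin":0,"claw":1},{"tx":0,"ty":0,"tz":0,"spin":0,"claw":1},{"tx":0,"ty":0,"tz":0,"spin":0,"claw":1},{"tx":0,"ty":0,"tz":0,"spin":0,"claw":1},{"tx":0,"ty":0,"tz":0,"spin":0,"claw":1}]' 35
```

```text
time_s: 46.65
tool_pos: [0.4241, -0.3651, 0.0239]
tool_rot: [179.9, 0.0, 91.9]
force: [0.9, 1.4, 0.4]
grip_width: 0.0873
grasp_force: 0.0
time_s: 47.78
tool_pos: [0.4234, -0.3647, 0.0233]
tool_rot: [-180.0, -0.0, 91.9]
force: [-2.3, 0.3, 2.3]
grip_width: 0.0234
grasp_force: 35.0
```

```bash
python3 -m pendant '[{"tx":0,"ty":0,"tz":-0.1,"spin":0,"claw":1},{"tx":0,"ty":0,"tz":-0.3,"spin":0,"claw":1},{"tx":0,"ty":0,"tz":-0.6,"spin":0,"claw":1},{"tx":0,"ty":0,"tz":-0.8,"spin":0,"claw":1},{"tx":0,"ty":0,"tz":-0.8,"spin":0,"claw":1},{"tx":0,"ty":0.3,"tz":-0.6,"spin":0.6,"claw":1},{"tx":0,"ty":0.5,"tz":-0.4,"spin":0.6,"claw":1},{"tx":0.5,"ty":0.5,"tz":0,"spin":0,"claw":1},{"tx":0.8,"ty":0.5,"tz":0,"spin":0,"claw":1},{"tx":0.8,"ty":0.3,"tz":0,"spin":0,"claw":1}]'
python3 -m pendant '[{"tx":0.8,"ty":0,"tz":0,"spin":0,"claw":1},{"tx":0.8,"ty":0,"tz":0,"spin":0,"claw":1},{"tx":0.8,"ty":0,"tz":0,"spin":0,"claw":1},{"tx":0.8,"ty":0,"tz":0,"spin":0,"claw":1},{"tx":0.8,"ty":0,"tz":0,"spin":0,"claw":1},{"tx":0.8,"ty":0,"tz":0,"spin":0,"claw":1},{"tx":0.8,"ty":0,"tz":0,"spin":0,"claw":1},{"tx":0.8,"ty":0,"tz":0,"spin":0,"claw":1},{"tx":0.8,"ty":0,"tz":0,"spin":0,"claw":1},{"tx":0.5,"ty":0,"tz":0,"spin":0,"claw":1}]'
python3 -c "
from h import *
plan(.504,.319,.0745,87.1)"
```

```text
time_s: 49.02
tool_pos: [0.5351, -0.2616, 0.2042]
tool_rot: [179.9, 0.0, 87.1]
force: [-0.5, -0.2, -2.2]
grip_width: 0.0235
grasp_force: 35.0
time_s: 50.28
tool_pos: [0.553, 0.1242, 0.2042]
tool_rot: [180.0, -0.1, 87.3]
force: [-0.1, -0.1, -2.6]
grip_width: 0.0237
grasp_force: 35.0
now [0.553  0.1242 0.2042] yaw 87.26 | tool shares now [ 3.842 -1.167  2.597] spin 0.039 | after spin [ 3.842 -1.175  2.593]
```

```bash
python3 -m pendant '[{"tx":0.7,"ty":-0.3,"tz":0,"spin":0,"claw":1},{"tx":0.8,"ty":-0.3,"tz":0,"spin":0,"claw":1},{"tx":0.8,"ty":-0.3,"tz":0,"spin":0,"claw":1},{"tx":0.8,"ty":-0.27,"tz":0,"spin":0,"claw":1},{"tx":0.5,"ty":0,"tz":0.2,"spin":0,"claw":1},{"tx":0.23,"ty":0,"tz":0.4,"spin":0,"claw":1},{"tx":0,"ty":0,"tz":0.6,"spin":0,"claw":1},{"tx":0,"ty":0,"tz":0.6,"spin":0,"claw":1},{"tx":0,"ty":0,"tz":0.3,"spin":0,"claw":1},{"tx":0,"ty":0,"tz":0.1,"spin":0,"claw":1}]'
python3 -c "
from h import *
plan(.504,.319,.0743,87.1)"
```

```text
time_s: 51.52
tool_pos: [0.5044, 0.3143, 0.0919]
tool_rot: [-179.9, 0.1, 87.0]
force: [0.5, -0.6, -1.9]
grip_width: 0.0236
grasp_force: 35.0
now [0.5044 0.3143 0.0919] yaw 87.03 | tool shares now [ 0.095 -0.013  0.352] spin -0.018 | after spin [ 0.094 -0.013  0.352]
```

```bash
python3 -m pendant '[{"tx":0,"ty":0,"tz":0.15,"spin":0,"claw":1},{"tx":0,"ty":0,"tz":0.12,"spin":0,"claw":1},{"tx":0,"ty":0,"tz":0.05,"spin":0,"claw":1},{"tx":0,"ty":0,"tz":0.03,"spin":0,"claw":1},{"tx":0,"ty":0,"tz":0,"spin":0,"claw":1}]'
```

```text
time_s: 52.15
tool_pos: [0.5044, 0.316, 0.076]
tool_rot: [180.0, -0.0, 87.1]
force: [0.0, 0.7, -3.0]
grip_width: 0.0236
grasp_force: 35.0
```

```bash
python3 -m pendant '[{"tx":0,"ty":0,"tz":0.03,"spin":0,"claw":1},{"tx":0,"ty":0,"tz":0.01,"spin":0,"claw":1},{"tx":0,"ty":0,"tz":0,"spin":0,"claw":0.6},{"tx":0,"ty":0,"tz":0,"spin":0,"claw":0.5},{"tx":0,"ty":0,"tz":0,"spin":0,"claw":0.5},{"tx":0,"ty":0,"tz":-0.2,"spin":0,"claw":0.5},{"tx":0,"ty":0,"tz":-0.6,"spin":0,"claw":0.5},{"tx":0,"ty":0,"tz":-0.8,"spin":0,"claw":1},{"tx":-1,"ty":-1,"tz":0,"spin":0,"claw":1},{"tx":0,"ty":-1,"tz":0,"spin":0,"claw":1}]'
python3 - <<'E'
from h import *
o=env.get_obs(); plan(.3985,.2705,.079,o=o)
t=cams.read_camera("top"); a=cv2.resize(t[170:310,110:400],None,fx=2.7,fy=2.7); cv2.imwrite("pics/c3.png",a[:,:,::-1])
E
```

```text
time_s: 53.4
tool_pos: [0.4087, 0.2733, 0.1549]
tool_rot: [179.9, -0.0, 86.8]
force: [-0.1, 1.3, 0.3]
grip_width: 0.0213
grasp_force: 0.0
now [0.4087 0.2733 0.1549] yaw 86.78 | tool shares now [-0.067 -0.203  1.518] spin -0.0 | after spin [-0.067 -0.2    1.519]
```

View pics/c3.png

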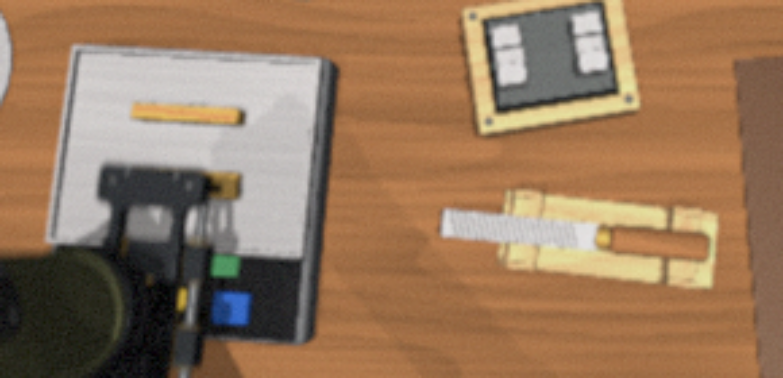

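Both bars are in the pan: the work bar at crop (187,113) and the spare partly hidden at (225,185). The mat's visible edge is clear and the file is on its rest. Next is the blue key.

```bash
python3 -m pendant '[{"tx":-0.07,"ty":-0.2,"tz":0.3,"spin":0,"claw":1},{"tx":0,"ty":0,"tz":0.5,"spin":0,"claw":1},{"tx":0,"ty":0,"tz":0.4,"spin":0,"claw":1},{"tx":0,"ty":0,"tz":0.3,"spin":0,"claw":1},{"tx":0,"ty":0,"tz":0.08,"spin":0,"claw":1},{"tx":0,"ty":0,"tz":0.06,"spin":0,"claw":1},{"tx":0,"ty":0,"tz":0.06,"spin":0,"claw":1},{"tx":0,"ty":0,"tz":0,"spin":0,"claw":1}]'
```

```text
time_s: 54.45
tool_pos: [0.398, 0.2735, 0.0694]
tool_rot: [180.0, -0.0, 87.1]
force: [-2.2, -2.2, 4.6]
grip_width: 0.0002
grasp_force: 2.2
```

```bash
python3 -m pendant '[{"tx":0,"ty":0,"tz":0.05,"spin":0,"claw":1},{"tx":0,"ty":0,"tz":0.01,"spin":0,"claw":1},{"tx":0,"ty":0,"tz":0,"spin":0,"claw":1}]'
python3 -m pendant '[{"tx":0,"ty":0,"tz":-0.3,"spin":0,"claw":1},{"tx":0,"ty":0,"tz":-0.8,"spin":0,"claw":1},{"tx":0,"ty":0,"tz":-0.8,"spin":0,"claw":1},{"tx":-0.8,"ty":0,"tz":-0.8,"spin":0,"claw":1},{"tx":-0.8,"ty":0.3,"tz":0,"spin":0,"claw":1},{"tx":-0.8,"ty":0.3,"tz":0,"spin":0,"claw":1},{"tx":-0.8,"ty":0.3,"tz":0,"spin":0,"claw":1},{"tx":-0.4,"ty":0,"tz":0,"spin":0,"claw":1},{"tx":0,"ty":0,"tz":0,"spin":0,"claw":1}]'
python3 - <<'E'
from h import *
t=cams.read_camera("top"); a=cv2.resize(t[150:330,110:500],None,fx=2,fy=2); cv2.imwrite("pics/c4.png",a[:,:,::-1])
for c in blobs(t,(15,110,80),(35,255,255),30):
    b=cv2.boundingRect(c)
    if b[1]>170: print(b,rect("top",c,.07))
E
```

```text
time_s: 54.82
tool_pos: [0.3981, 0.2736, 0.069]
tool_rot: [-179.9, -0.0, 87.1]
force: [-8.2, -6.7, 25.4]
grip_width: 0.0005
grasp_force: 12.9
time_s: 55.95
tool_pos: [0.4338, 0.091, 0.201]
tool_rot: [180.0, -0.1, 87.0]
force: [-0.5, 0.7, 0.7]
grip_width: 0.0005
grasp_force: 0.0
(42, 383, 18, 16) (0.1525, 0.5916, 38.2, 32.6, 82.8)
(331, 253, 7, 10) (0.4598, -0.0558, 19.7, 12.4, -13.9)
(159, 232, 40, 13) (0.504, 0.3127, 94.8, 24.0, 87.0)
(159, 209, 41, 7) (0.5668, 0.3147, 98.0, 12.7, 87.2)
```

View pics/c4.png

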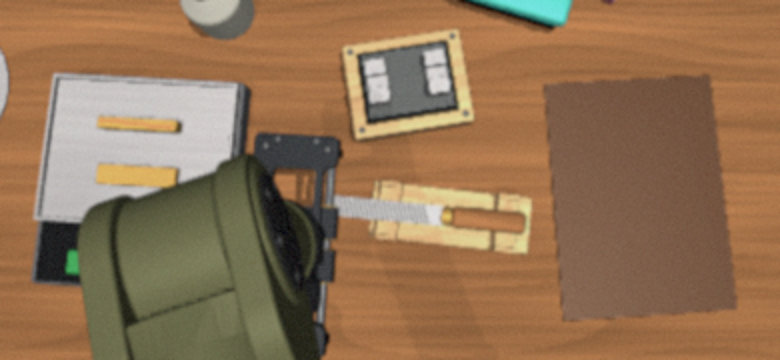

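Both bars lie apart in the pan (crop (138,124) and (137,176)), the mat is empty, the file is on its rest and the robot is clear.

```bash
python3 -c "
from cell import env
print(env.sign_off())"
```

```text
the job is handed in; nothing more can be done
None
```

I carried out the whole job and handed it in at about 56 s, but sign-off returned no verdict: three strokes filed, file back on its rest, keys pressed in order, and the work bar and the one spare bar lying apart in the pan.

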